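# Sort an incoming parts tray into the storage slots

## Robot

A 6-joint arm with a two-finger parallel gripper is mounted at the origin on a cart in front of the work surface, level with it; the furniture and walls round the work are solid. World frame = base frame: x ahead of the robot, y to its left, z up, the work surface at z = 0. Lengths are in m, angles in degrees, forces in N, time in s.
With the tool pointing down it reaches from about 0.25 to 0.775 m from the base axis. Payload 4 kg.
Tool frame: the origin (TCP) lies on the centre line of the jaws, within the pads' length; the fingertips stand 22 mm ahead of it and the grasp point (between the pads) lies 3 mm ahead of it; z points along the fingers, y is the line along which they close (so a half turn about z gives the same grasp; the last joint's range is limited). The gripper opens to 94 mm and grips with 3 to 60 N. Pads are 16 mm wide; open, the fingers measure 119 mm over their backs; the gripper's body (75 mm by 177 mm) begins 78 mm behind the grasp point.
Start: joints at [61.415, 4.996, 78.535, -0, 96.463, -5.907], TCP at [0.212, 0.507, 0.228] pointing down, gripper open.
Joint ranges: [-177.83, 177.83], [-43.37, 116.18], [15.69, 146.23], [-61.86, 241.86], [9.47, 152.12], [-147.06, 147.06]. Speed limits (degrees/s): [159.86, 159.86, 180, 180, 180, 180].

## Interface

Orientations are given as [roll, pitch, yaw] about the fixed x, y, z axes, in that order (R = Rz(yaw) Ry(pitch) Rx(roll)).
In Python, from bench import bot gives the robot as it stands.
- The arm moves only by the tool send_rows, never from a script. Its argument "plan" is one flat list of numbers, 7 for each row, row after row: the turn, a rotation vector about the tool's x, y, z in rad, then the shift along the tool's x, y, z in cm, then the closure, from -1 (fully open) to 1 (shut). In form: [ax, ay, az, x, y, z, claw, ax, ay, az, x, y, z, claw, ...]. A call has 1 to 5 rows; each row shifts and turns the commanded pose from where the row before left it, along the tool's axes as they then stand; what a row does not reach is not made up. A row lasts 1/12 s, in which the tool goes at most 41.7 mm and 7.16 degrees, less where a joint would pass 70% of its speed; a pose out of reach is approached as far as the arm can. A call with a gripper value outside its range is refused whole. The fingers move at their own pace and stop on an object; the grip force is fixed at half the most. Time passes only in rows, so rows that do not move let the fingers close. It gives the time, the measured TCP pose, the force, the opening and the grip force at its end, in the units of the state.
- bot.get_state(): the state, without advancing time (a new reading comes with each control period).
- bot.grab_frame(name): name is "side" or "top"; returns (picture, depth): 384x512x3 uint8, red, green, blue; 384x512 float32, m along the optical axis (not along the pixel's ray), 0 where there is no reading.
- bot.calibration(name): a dict with "intrinsics" (3x3 intrinsics, pixels), "dist_coeffs" ([k1, k2, p1, p2, k3] as OpenCV has them; the pictures are not rectified), "T" (4x4, takes a point from camera to world coordinates). Camera axes: x right, y up, looking along -z (the intrinsics and any distortion apply to the point x, -y, -z); pixel columns grow to the right and rows downward; lengths in m; the calibration is good to about 2 mm. A picture is of the moment at which its call begins. calibration takes no time and is no camera call.
- bot.job_done(): hands the job in; it is judged then, once.
The state is a dict: "clock": time; "joint_pos": joint angles; "qd": joint speeds; "joint_torque": joint torques, N m; "tcp_pos": TCP position; "tcp_rot": TCP orientation; "ft_force": force on the tool from outside, world axes, zero at the start; "ft_torque": the same for the moment, N m; "grip_width": finger opening in m; "finger_force": force on a finger pad.
Only numpy, scipy, OpenCV 4.12 (cv2) and the standard library are available. Lean on these libraries where they do the work, as an engineer would, in place of code of your own. Each camera call takes 0.05 s, during which the arm holds its last target. There are 200 camera calls.

## Task

Clear the red hex-key set off the sorting stand into its red-tagged slot, then carry the open blue tray of loose parts by its black handle from the green mat onto the stand, keeping it level, and set it down squarely and centred with all its parts still inside. With the tray on the stand, return each part that came in it to its own slot, lying flat inside the kerb: green module to the green tag, grey junction box to yellow, solder spool to blue, steel weight to white. Finally put the empty tray back squarely and centred on the green mat; leave the multimeter, blue screwdriver and red marker where they are.

Things in the scene. Friction and masses are not known exactly. Their poses are not given: they have to be found in the camera images.
- tray_handle (a point): grip point of the blue open tray (202 x 196 mm in x, y; 0.28 to 0.46 kg empty) inside its black handle, over the tray's centre and 55 mm above its underside. Handle: upright plate 44 mm long (x), 14 mm thick (y), with a head 22 mm thick, 50 mm long, 70 to 80 mm above the underside. Turned by half the tray is the same; z up
- tray_base (a point): centre of the tray's underside, axes as tray_handle. Floor 4 mm thick, kerb and dividers 8 mm above it; a strip 44 mm wide, equally high, runs along x under the handle. Four compartments 72 mm wide (y), loose fits: 112 mm long, centres at (x, y) = (-41, 58), (41, -58) mm; 76 mm long at (59, 58), (-59, -58) mm
- mat_top (a point): centre of the top of the fixed green mat, 180 x 180 mm, top 3 mm above the worktop; x, y along its edges. The tray stands on it at first, and may overhang it
- stand_top (a point): centre of the top of the fixed sorting stand, a square black-topped aluminium plinth 170 x 170 mm, top 20 mm above the worktop; x, y along its edges. The tray overhangs it a little. Stand and mat may be either way round (one left, one ahead)
- green_module_mid (a point): centre of the green potted module, 41 x 100 x 28 mm (x, y, z), 14 mm above its underside; grasp across x. May be absent
- junction_box_mid (a point): centre of the grey junction box, 56 x 95 x 32 mm (x, y, z; the outermost 12 mm at -y is a narrow black gland), 16 mm above its underside; grasp across x. May be absent
- solder_spool_mid (a point): centre of the reel of solder standing on its flange, 62 mm across, 45 mm high, 22.5 mm above its underside. May be absent
- weight_block_mid (a point): centre of the round steel weight, body 42 mm across and 39 mm high with a 21 mm knob above it to 56 mm; 28 mm above its underside; 0.24 to 0.4 kg; grasp its body or knob. May be absent
- hex_keys_mid (a point): centre of the red folded hex-key set, 22 x 92 x 22 mm (x, y, z; its solid handle reaches 18 mm up), 11 mm above its underside; grasp across x. Lies on the stand at first, always present
- slot_green_floor (a point): floor centre of the fixed grey storage slot with the green floor and green front tag, the place of the green module; a shallow open box 112 mm long (x) by 53 mm wide (y) inside, its floor 3 mm over the worktop, with a 4 mm thick kerb rising 6 mm above the floor; x axis points away from the tag, z up
- slot_yellow_floor (a point): floor centre of the fixed grey storage slot with the yellow floor and yellow front tag, the place of the junction box; a shallow open box 107 mm long (x) by 68 mm wide (y) inside, its floor 3 mm over the worktop, with a 4 mm thick kerb rising 6 mm above the floor; x axis points away from the tag, z up
- slot_blue_floor (a point): floor centre of the fixed grey storage slot with the blue floor and blue front tag, the place of the solder spool; a shallow open box 74 mm long (x) by 74 mm wide (y) inside, its floor 3 mm over the worktop, with a 4 mm thick kerb rising 6 mm above the floor; x axis points away from the tag, z up
- slot_white_floor (a point): floor centre of the fixed grey storage slot with the white floor and white front tag, the place of the steel weight; a shallow open box 54 mm long (x) by 54 mm wide (y) inside, its floor 3 mm over the worktop, with a 4 mm thick kerb rising 6 mm above the floor; x axis points away from the tag, z up
- slot_red_floor (a point): floor centre of the fixed grey storage slot with the red floor and red front tag, the place of the red hex-key set; a shallow open box 104 mm long (x) by 34 mm wide (y) inside, its floor 3 mm over the worktop, with a 4 mm thick kerb rising 6 mm above the floor; x axis points away from the tag, z up
- multimeter: yellow hand multimeter, 172 x 84 x 48 mm, a bystander; origin under its centre
- driver_blue: blue screwdriver, 29 x 208 x 31 mm, a bystander; origin under its centre
- marker_red: red marker pen, 17 x 140 x 17 mm, a bystander; origin under its centre

How it is judged:
By the outcome, as a careful person would: the job done as asked, in the order asked, and still so for the second after the job is handed in, with the robot touching nothing.
Of green_module, junction_box, solder_spool, weight_block only 3 to 4 are there at a start; the rules pass over those that are not, and their reading is None.
At some moment in a run one of hex_keys, green_module, junction_box, tray may be knocked a few centimetres aside while the robot is not near it.
It also fails if it takes over 210 s, if anything falls off the work surface, if the arm or the gripper's body presses on something with over 40 N, if the wrist force passes 120 N, or if a joint passes its speed limit or range.

## Working session

There is one attempt and no reset: what is moved stays moved. The work goes in short steps, Python scripts to look and compute and a tool call to move; the robot and the scene stay as the last step left them, time stands still between calls to the robot, and variables do not carry over. Pictures are saved under pics/ and viewed, at most 14 in all, crops included, and the job is handed in when it is done.

Besides the shell and the picture viewer there is one more tool, called after "Request:" by a JSON object that holds its "method" and its "body", one argument or row to a line. send_rows: Moves the arm, as the interface text tells. Its arguments: {"type":"object","properties":{"plan":{"type":"array"}},"required":["plan"]}

```bash
mkdir -p pics; ls; cat > h.py <<'E'
import numpy as np, cv2, sys
sys.path.insert(0,'.')
from bench import bot
def shot(n,f=None):
    im,d=bot.grab_frame(n)
    if f: cv2.imwrite('pics/'+f,im[:,:,::-1])
    return im,d
def cloud(n,d):
    c=bot.calibration(n);K=np.array(c['intrinsics'],float);D=np.array(c['dist_coeffs'],float);T=np.array(c['T'],float)
    v,u=np.mgrid[0:d.shape[0],0:d.shape[1]]
    p=cv2.undistortPoints(np.stack([u.ravel(),v.ravel()],1).astype(float).reshape(-1,1,2),K,D).reshape(d.shape+(2,))
    P=np.stack([p[...,0]*d,-p[...,1]*d,-d],-1)
    return P@T[:3,:3].T+T[:3,3]
def topmap(n,im,d,f,x0,x1,y0,y1,s=1.0):
    "orthographic map, s mm per px; up = +x, left = +y"
    W=cloud(n,d);m=d>0;X=W[m];C=im[m]
    H=int((x1-x0)*1000/s);Wd=int((y1-y0)*1000/s)
    return W
E
python3 - <<'E'
from h import *
for n in('top','side'):
    im,d=shot(n,n+'0.png'); c=bot.calibration(n); print(n,np.round(c['T'],3).tolist(),np.round(c['intrinsics'],1).tolist(),c['dist_coeffs'])
    np.savez(n+'0.npz',im=im,d=d)
print({k:np.round(v,3).tolist() for k,v in bot.get_state().items()})
E
```

```text
pics
top [[0.018, 0.979, -0.203, 0.337], [-1.0, 0.018, 0.0, -0.022], [0.004, 0.203, 0.979, 1.27], [0.0, 0.0, 0.0, 1.0]] [[347.7, 0.0, 253.6], [0.0, 347.7, 194.3], [0.0, 0.0, 1.0]] [3.52795775e-05 0.00000000e+00 0.00000000e+00 0.00000000e+00
 0.00000000e+00]
side [[-1.0, -0.011, 0.006, 0.609], [0.012, -0.675, 0.738, 0.757], [-0.004, 0.738, 0.675, 0.771], [0.0, 0.0, 0.0, 1.0]] [[353.9, 0.0, 260.1], [0.0, 353.9, 188.0], [0.0, 0.0, 1.0]] [-0.0426681  0.         0.         0.         0.       ]
{'clock': 0.1, 'joint_pos': [61.415, 5.036, 78.614, -0.001, 96.465, -5.906], 'qd': [0.052, -0.146, -0.009, 0.079, 0.084, 0.035], 'joint_torque': [0.003, -34.125, -30.33, 0.072, 0.03, -0.0], 'tcp_pos': [0.212, 0.507, 0.226], 'tcp_rot': [-179.885, -0.011, 157.32], 'ft_force': [0.062, 0.138, -0.574], 'ft_torque': [0.036, -0.013, -0.04], 'finger_force': 0.0, 'grip_width': 0.094}
```

```bash
python3 - <<'E'
import cv2
a=cv2.imread('pics/top0.png'); cv2.imwrite('pics/top0b.png',cv2.resize(a,(800,600),interpolation=cv2.INTER_CUBIC))
E
```

```text
(no output)
```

View pics/top0b.png

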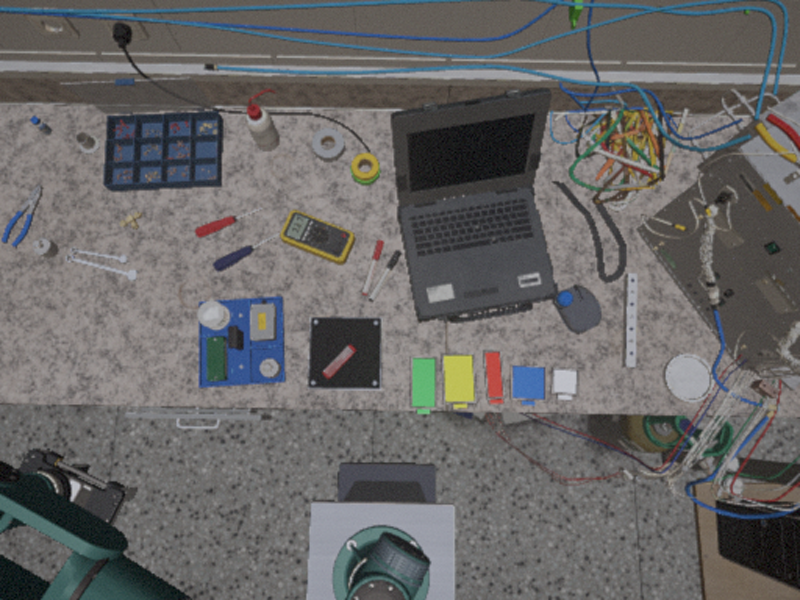

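View pics/side0.png

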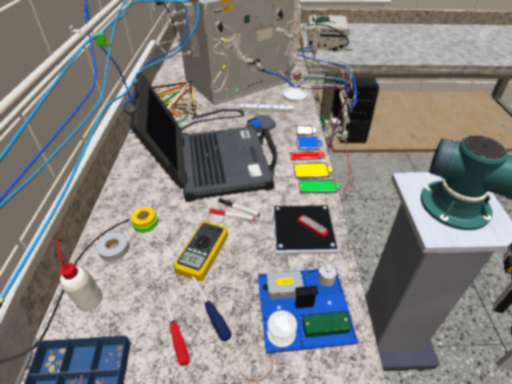

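```bash
cat >> h.py <<'E'
def ortho(n,im,z,x0,x1,y0,y1,s):
    "plane z; s px per m; row 0 = x1, col 0 = y1"
    c=bot.calibration(n);K=np.array(c['intrinsics'],float);D=np.array(c['dist_coeffs'],float);T=np.array(c['T'],float)
    H=int((x1-x0)*s);W=int((y1-y0)*s)
    r,q=np.mgrid[0:H,0:W]
    P=np.stack([x1-r/s,y1-q/s,np.full(r.shape,z)],-1).reshape(-1,3)
    Pc=(P-T[:3,3])@T[:3,:3]; Pc=Pc*[1,-1,-1]
    uv,_=cv2.projectPoints(Pc,np.zeros(3),np.zeros(3),K,D)
    uv=uv.reshape(H,W,2).astype(np.float32)
    return cv2.remap(im,uv[...,0],uv[...,1],cv2.INTER_CUBIC)
E
python3 - <<'E'
from h import *
Z=np.load('top0.npz');im,d=Z['im'],Z['d'];S=np.load('side0.npz')
W=cloud('top',d)
for nm,u,v in [('spool',213,316),('jb',262,322),('gm',217,357),('wt',269,368),('handle',235,337),('hex',339,361),('stand',320,340),('table',300,395),('green',424,380),('white',565,382)]:
    print(nm,np.round(W[int(v*.64),int(u*.64)],3))
a=ortho('top',im,.02,.24,.54,.0,.53,1500); cv2.imwrite('pics/a.png',a[:,:,::-1])
b=ortho('top',im,.003,.24,.44,-.56,-.02,1450); cv2.imwrite('pics/b.png',b[:,:,::-1])
E
```

```text
spool [0.554 0.395 0.053]
jb [0.544 0.287 0.041]
gm [0.464 0.386 0.035]
wt [0.439 0.258 0.06 ]
handle [0.505 0.334 0.078]
hex [0.457 0.107 0.046]
stand [0.509 0.156 0.02 ]
table [ 0.384  0.196 -0.003]
green [ 0.422 -0.089  0.001]
white [ 0.424 -0.413  0.007]
```

View pics/a.png

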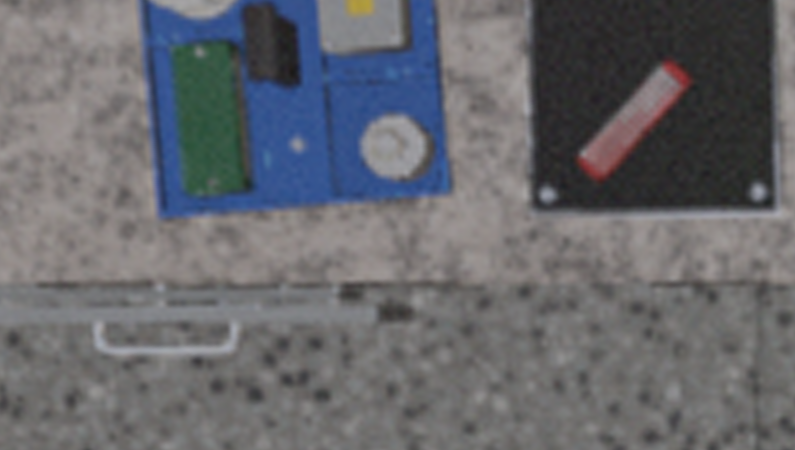

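View pics/b.png

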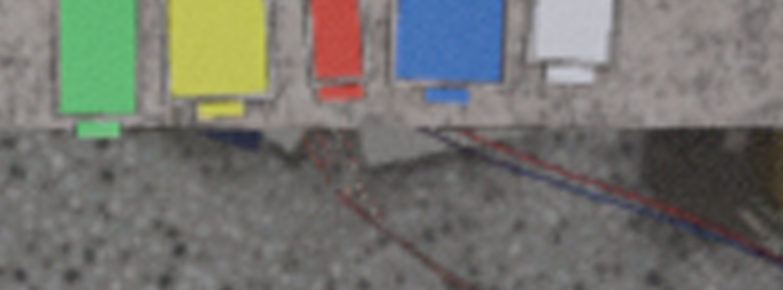

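```bash
cat >> h.py <<'E'
def seg(n,im,z,win,lo,hi,op=5,s=1000):
    "largest blob of colour lo..hi (HSV) on plane z: rect centre, size(mm), direction of long axis (deg from world x), centroid"
    x0,x1,y0,y1=win
    a=ortho(n,im,z,x0,x1,y0,y1,s); m=cv2.inRange(cv2.cvtColor(a,cv2.COLOR_RGB2HSV),np.array(lo),np.array(hi))
    m=cv2.morphologyEx(m,cv2.MORPH_CLOSE,np.ones((5,5)));m=cv2.morphologyEx(m,cv2.MORPH_OPEN,np.ones((op,op)))
    cs,_=cv2.findContours(m,cv2.RETR_EXTERNAL,cv2.CHAIN_APPROX_NONE)
    if not cs: return None
    c=max(cs,key=cv2.contourArea).reshape(-1,2).astype(float)
    P=np.stack([x1-c[:,1]/s,y1-c[:,0]/s],1)
    (cx,cy),sz,_=r=cv2.minAreaRect((P*1000).astype(np.float32))
    b=cv2.boxPoints(r);e=[b[1]-b[0],b[2]-b[1]];e=max(e,key=np.linalg.norm)
    M=cv2.moments(max(cs,key=cv2.contourArea))
    return np.round([cx,cy],1),np.round(sorted(sz),1),round(float((np.degrees(np.arctan2(e[1],e[0]))+90)%180-90),1),np.round([x1*1000-M['m01']/M['m00']*1000/s,y1*1000-M['m10']/M['m00']*1000/s],1)
HSV=dict(green=((45,70,60),(80,255,255)),yellow=((22,100,100),(34,255,255)),blue=((100,110,70),(118,255,255)),red=((0,110,90),(6,255,255)),red2=((172,110,90),(180,255,255)),white=((0,0,165),(180,40,255)),black=((0,0,0),(180,255,70)))
E
python3 - <<'E'
from h import *
I={n:np.load(n+'0.npz')['im'] for n in('top','side')}
J=[('slotG',.003,(.3,.48,-.15,-.04),'green',15),('slotY',.003,(.3,.48,-.23,-.1),'yellow',45),('slotR',.003,(.3,.48,-.29,-.22),'red',33),
('slotB',.003,(.3,.48,-.38,-.27),'blue',45),('slotW',.003,(.33,.5,-.46,-.36),'white',35),
('stand',.02,(.36,.6,.0,.2),'black',15),('tray',.01,(.36,.64,.2,.46),'blue',5),('traytop',.015,(.36,.64,.2,.46),'blue',5),
('hexR',.02,(.42,.58,.04,.17),'red',3),('gm',.031+.004,(.38,.52,.34,.43),'green',5)]
for nm,z,w,c,op in J:
    for n in I: print(nm,n,seg(n,I[n],z,w,*HSV[c],op))
a=ortho('top',I['top'],.02,.34,.64,.0,.48,1600); cv2.imwrite('pics/a2.png',a[:,:,::-1])
E
```

```text
slotG top (array([417. , -87.5]), array([ 51., 110.]), 0.0, array([417.6, -87.6]))
slotG side (array([408.6, -91.1]), array([ 56.8, 129.4]), -0.7, array([412.1, -91.6]))
slotY top (array([ 428., -169.]), array([ 66., 104.]), 0.0, array([ 428.5, -169.1]))
slotY side (array([ 426., -173.]), array([ 72., 108.]), 0.0, array([ 426.9, -173.7]))
slotR top None
slotR side (array([ 434.6, -255.9]), array([38.5, 93.7]), 4.3, array([ 434.8, -255.8]))
slotB top (array([ 421. , -330.5]), array([68., 69.]), -90.0, array([ 421. , -330.5]))
slotB side (array([ 420., -336.]), array([66., 72.]), 0.0, array([ 420. , -336.1]))
slotW top (array([ 426. , -414.5]), array([49., 50.]), 0.0, array([ 425.8, -414.4]))
slotW side (array([ 429., -411.]), array([ 96., 142.]), 0.0, array([ 432.9, -420.9]))
stand top (array([480.5,  95. ]), array([158., 159.]), 0.0, array([481. ,  95.1]))
stand side (array([482.,  96.]), array([156., 156.]), 0.0, array([487.4,  95.8]))
tray top (array([504. , 338.6]), array([195.7, 200.7]), 5.1, array([496.6, 329.3]))
tray side (array([504. , 336.1]), array([199.2, 202.7]), 4.9, array([500.3, 357.2]))
traytop top (array([503.2, 337.1]), array([194.7, 200.3]), 5.1, array([495.9, 328. ]))
traytop side (array([504.5, 339. ]), array([197.4, 201.5]), 4.9, array([500.9, 359.9]))
hexR top (array([424.5, 131.5]), array([ 5., 11.]), -90.0, array([423.7, 132.7]))
hexR side (array([460. , 101.8]), array([13.5, 89.1]), -42.4, array([459.6, 104.5]))
gm top (array([460.2, 385.2]), array([37.3, 96.2]), 5.0, array([459.6, 385.6]))
gm side (array([462.9, 391.6]), array([41.2, 97.1]), 5.2, array([462.6, 391.6]))
```

View pics/a2.png

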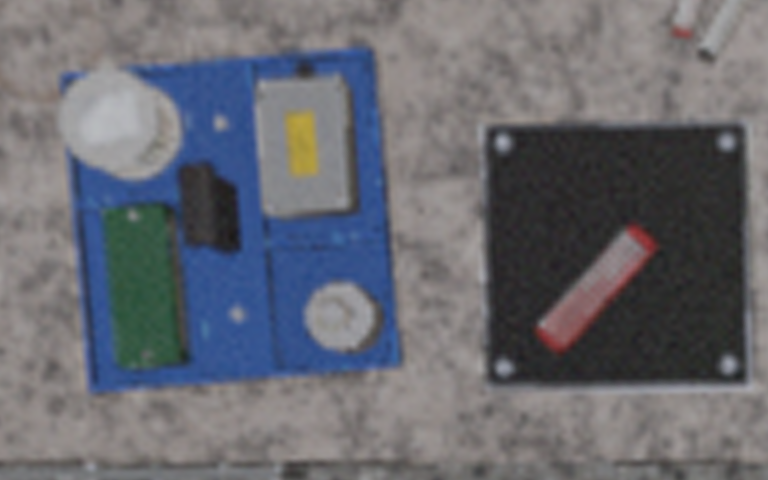

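```bash
cat >> h.py <<'E'
def go(x,y,z,yaw):
    "turn about tool z (rad), then tool shift (cm) after the turn, to a TCP target in m, deg"
    s=bot.get_state();p=np.array(s['tcp_pos']);w=s['tcp_rot']
    t=(w[2]-yaw+180)%360-180; a=np.radians(yaw);d=(np.array([x,y,z])-p)*100
    print('at',np.round(p,4),np.round(w,2),'az %.3f'%np.radians(t),'tool xyz cm %.2f %.2f %.2f'%(d[0]*np.cos(a)+d[1]*np.sin(a),d[0]*np.sin(a)-d[1]*np.cos(a),-d[2]),'F',np.round(s['ft_force'],1),'w',round(s['grip_width'],4),'t',s['clock'])
E
python3 -c "
from h import *
I={n:np.load(n+'0.npz')['im'] for n in('top','side')}
for n in I:
  for op in (21,27): print(n,seg(n,I[n],.003,(.3,.5,-.3,-.2),(170,90,80),(180,255,255),op), seg(n,I[n],.003,(.3,.5,-.3,-.2),(0,110,80),(8,255,255),op))
W=cloud('top',np.load('top0.npz')['d']);
m=(W[...,2]>.032)&(W[...,0]>.39)&(W[...,0]<.56)&(W[...,1]>.02)&(W[...,1]<.17);print('hex',W[m].mean(0),m.sum(),cv2.minAreaRect((W[m][:,:2]*1000).astype(np.float32)))
m=(W[...,2]>.070)&(abs(W[...,0]-.504)<.05)&(abs(W[...,1]-.338)<.04);print('handle',W[m].mean(0),m.sum(),cv2.minAreaRect((W[m][:,:2]*1000).astype(np.float32)))
"
```

```text
top None (array([ 438.1, -250.6]), array([ 32.9, 101.3]), 3.2, array([ 437.9, -250.8]))
top None (array([ 438.4, -250.6]), array([ 32.9, 100.6]), 3.2, array([ 438.3, -250.8]))
side None (array([ 429.9, -256.4]), array([ 39.4, 121.4]), 3.6, array([ 431.6, -255.9]))
side None (array([ 430.5, -256. ]), array([ 38.7, 118.9]), 3.6, array([ 432. , -255.7]))
hex [0.4560538  0.10678616 0.03945545] 156 ((456.36962890625, 106.334716796875), (20.103403091430664, 89.50096130371094), 46.09892272949219)
handle [0.50247055 0.33763008 0.08254762] 84 ((502.71484375, 337.31085205078125), (47.44706726074219, 19.077808380126953), 4.474603176116943)
```

Request:
{"method": "send_rows", "body": {
  "plan": [0,0,0.1125,0,0,0,-1,0,0,0.1125,0,0,0,-1,0,0,0.1125,0,0,0,-1]
}}

```text
clock: 0.35
tcp_pos: [0.2119, 0.5072, 0.2268]
tcp_rot: [-179.9, 0.0, 137.7]
ft_force: [0.7, -0.5, -0.4]
grip_width: 0.0943
finger_force: 0.0
```

Request:
{"method": "send_rows", "body": {
  "plan": [0,0,0,-3.7,-1.1,0,-1,0,0,0,-3.7,-1.1,0,-1,0,0,0,-3.7,-1.1,0,-1,0,0,0,-3.7,-1.1,0,-1,0,0,0,-3.7,-1.1,0,-1]
}}

```text
clock: 0.77
tcp_pos: [0.3129, 0.3411, 0.2269]
tcp_rot: [-180.0, -0.0, 138.0]
ft_force: [0.1, -0.5, 1.1]
grip_width: 0.0935
finger_force: 0.0
```

Request:
{"method": "send_rows", "body": {
  "plan": [0,0,0,-3.7,-1.1,0,-1,0,0,0,-3.7,-1.1,0,-1,0,0,0,-3.7,-1.1,1.5,-1,0,0,0,-3.7,-1.1,1.5,-1,0,0,0,-3.7,-1.1,1.5,-1]
}}

```text
clock: 1.18
tcp_pos: [0.4139, 0.1764, 0.182]
tcp_rot: [180.0, 0.0, 138.0]
ft_force: [-0.3, 0.8, 0.1]
grip_width: 0.094
finger_force: 0.0
```

Request:
{"method": "send_rows", "body": {
  "plan": [0,0,0,-3.9,-1.2,2,-1,0,0,0,-3.9,-1.2,3,-1,0,0,0,0,0,0,-1]
}}

```text
clock: 1.43
tcp_pos: [0.4489, 0.112, 0.134]
tcp_rot: [-179.5, -0.2, 137.6]
ft_force: [-0.7, -0.2, -0.2]
grip_width: 0.0942
finger_force: 0.0
```

```bash
python3 -c "
from h import *
im,d=shot('side');print('hexside',seg('side',im,.03,(.42,.58,.04,.17),(0,110,90),(6,255,255),3))
go(.4562,.1065,.05,137)
I=np.load('top0.npz')['im']
for nm,c,w in [('G','green',(.3,.5,-.15,-.04)),('Y','yellow',(.3,.5,-.23,-.1)),('B','blue',(.3,.5,-.38,-.27)),('W','white',(.33,.5,-.46,-.36))]: print(nm,seg('top',I,.003,w,*HSV[c],11))
"
```

```text
hexside (array([462.8, 112.4]), array([14.7, 78.5]), -37.4, array([461. , 113.5]))
at [0.4485 0.1145 0.1359] [-179.67   -0.26  137.67] az 0.012 tool xyz cm -1.11 -0.06 8.59 F [ 0.  -0.7 -0.8] w 0.0941 t 1.4833
G (array([417., -88.]), array([ 52., 110.]), 0.0, array([417.5, -87.7]))
Y (array([ 428.2, -169.2]), array([ 66.8, 105.5]), 1.9, array([ 428.3, -169.4]))
B (array([ 421. , -330.5]), array([71.2, 71.4]), 87.9, array([ 421. , -330.5]))
W (array([ 424.5, -415. ]), array([52., 53.]), 0.0, array([ 425.2, -414.9]))
```

Request:
{"method": "send_rows", "body": {
  "plan": [0,0,0,-0.2,0,2,-1,0,0,0,0,0,2,-1,0,0,0,0,0,2,-1,0,0,0,0,0,0,-1,0,0,0,0,0,0,-1]
}}

```text
clock: 1.9
tcp_pos: [0.4503, 0.1167, 0.0792]
tcp_rot: [-179.9, -0.1, 138.1]
ft_force: [-0.2, -0.1, 0.6]
grip_width: 0.094
finger_force: 0.0
```

```bash
python3 -c "
from h import *
go(.4562,.1065,.05,137)
"
```

```text
at [0.4503 0.1167 0.0792] [-1.7993e+02 -9.0000e-02  1.3806e+02] az 0.019 tool xyz cm -1.13 -0.35 2.92 F [-0.2 -0.1  0.6] w 0.094 t 1.9
```

Request:
{"method": "send_rows", "body": {
  "plan": [0,0,0,-1.1,-0.3,1,-1,0,0,0,0,0,1.5,-1,0,0,0,0,0,0.4,-1,0,0,0,0,0,0,-1,0,0,0,0,0,0,-1]
}}

```text
clock: 2.32
tcp_pos: [0.4579, 0.1062, 0.0511]
tcp_rot: [180.0, 0.0, 138.0]
ft_force: [-0.4, 0.4, -0.0]
grip_width: 0.0939
finger_force: 0.0
```

```bash
python3 -c "
from h import *
go(.4562,.1065,.05,137)
"
```

```text
at [0.4579 0.1062 0.0511] [1.7996e+02 3.0000e-02 1.3799e+02] az 0.017 tool xyz cm 0.15 -0.10 0.11 F [-0.4  0.4 -0. ] w 0.0939 t 2.3167
```

Request:
{"method": "send_rows", "body": {
  "plan": [0,0,0,0.1,0,0.1,0,0,0,0,0,0,0,1,0,0,0,0,0,0,1,0,0,0,0,0,0,1,0,0,0,0,0,0,1]
}}

```text
clock: 2.73
tcp_pos: [0.4568, 0.107, 0.0498]
tcp_rot: [180.0, 0.0, 138.0]
ft_force: [-0.3, -0.0, -0.1]
grip_width: 0.0641
finger_force: 0.0
```

Request:
{"method": "send_rows", "body": {
  "plan": [0,0,0,0,0,0,1,0,0,0,0,0,0,1,0,0,0,0,0,0,1,0,0,0,0,0,0,1]
}}

```text
clock: 3.07
tcp_pos: [0.4567, 0.107, 0.0495]
tcp_rot: [180.0, -0.0, 138.0]
ft_force: [0.8, 0.4, -0.5]
grip_width: 0.0375
finger_force: 0.0
```

Request:
{"method": "send_rows", "body": {
  "plan": [0,0,0,0,0,0,1,0,0,0,0,0,0,1,0,0,0,0,0,0,1,0,0,0,0,0,0,1]
}}

```text
clock: 3.4
tcp_pos: [0.4566, 0.1069, 0.0494]
tcp_rot: [-180.0, -0.0, 138.0]
ft_force: [-0.9, -0.2, 0.2]
grip_width: 0.0216
finger_force: 30.0
```

Request:
{"method": "send_rows", "body": {
  "plan": [0,0,0,0,0,-2,1,0,0,0,0,0,-3,1,0,0,0,0,0,-2,1,0,0,0,0,0,0,1,0,0,0,0,0,0,1]
}}

```text
clock: 3.82
tcp_pos: [0.4573, 0.107, 0.1201]
tcp_rot: [179.9, 0.1, 138.0]
ft_force: [-1.2, 0.5, -1.1]
grip_width: 0.0217
finger_force: 30.0
```

```bash
python3 -c "
from h import *
go(.438,-.252,.12,182)
W=cloud('top',shot('top','g1.png')[1])
"
```

```text
at [0.4573 0.107  0.1201] [1.7989e+02 9.0000e-02 1.3799e+02] az -0.768 tool xyz cm 3.18 -35.81 0.01 F [-1.2  0.5 -1.1] w 0.0217 t 3.8167
```

Request:
{"method": "send_rows", "body": {
  "plan": [0,0,-0.11,0,0,0,1,0,0,-0.11,0,0,0,1,0,0,-0.11,0,0,0,1,0,0,-0.11,0,0,0,1,0,0,-0.11,0,0,0,1]
}}

```text
clock: 4.28
tcp_pos: [0.455, 0.1067, 0.1165]
tcp_rot: [-179.9, -0.3, 169.8]
ft_force: [-0.5, -0.6, -1.4]
grip_width: 0.0216
finger_force: 30.0
```

Request:
{"method": "send_rows", "body": {
  "plan": [0,0,-0.11,0,0,0,1,0,0,-0.11,0,0,0,1,0,0,0,0,-1.5,0,1,0,0,0,0.3,-3,0,1,0,0,0,0.3,-3,0,1]
}}

```text
clock: 4.7
tcp_pos: [0.4517, 0.0316, 0.1166]
tcp_rot: [180.0, -0.3, -177.7]
ft_force: [0.8, 0.2, -0.8]
grip_width: 0.0214
finger_force: 30.0
```

Request:
{"method": "send_rows", "body": {
  "plan": [0,0,0,0.3,-3,0,1,0,0,0,0.3,-3,0,1,0,0,0,0.3,-3,0,1,0,0,0,0.3,-3,0,1,0,0,0,0.3,-3,0,1]
}}

```text
clock: 5.12
tcp_pos: [0.4421, -0.1195, 0.1167]
tcp_rot: [179.9, -0.2, -177.9]
ft_force: [0.6, -0.0, -0.9]
grip_width: 0.0213
finger_force: 30.0
```

Request:
{"method": "send_rows", "body": {
  "plan": [0,0,0,0.3,-3,0,1,0,0,0,0.3,-3,0,1,0,0,0,0.3,-3,0,1,0,0,0,0,-2,0,1,0,0,0,0,0,0,1]
}}

```text
clock: 5.53
tcp_pos: [0.4374, -0.2317, 0.1166]
tcp_rot: [179.9, -0.2, -178.2]
ft_force: [0.7, -0.9, -1.0]
grip_width: 0.0216
finger_force: 30.0
```

```bash
python3 -c "
from h import *
go(.438,-.252,.05,182)
"
```

```text
at [ 0.4374 -0.2317  0.1166] [ 179.94   -0.23 -178.15] az -0.003 tool xyz cm 0.01 -2.03 6.66 F [ 0.7 -0.9 -1. ] w 0.0216 t 5.5333
```

Request:
{"method": "send_rows", "body": {
  "plan": [0,0,0,0,-2,1,1,0,0,0,0,0,2,1,0,0,0,0,0,2,1,0,0,0,0,0,0,1,0,0,0,0,0,0,1]
}}

```text
clock: 5.95
tcp_pos: [0.438, -0.2469, 0.0667]
tcp_rot: [179.7, -0.3, -177.9]
ft_force: [0.2, 1.4, -0.9]
grip_width: 0.0214
finger_force: 30.0
```

```bash
python3 -c "
from h import *
go(.438,-.252,.033,182)
im,d=shot('side')
a=ortho('side',im,.01,.36,.5,-.32,-.18,4000);cv2.imwrite('pics/s1.png',a[:,:,::-1])
"
```

```text
at [ 0.438  -0.2469  0.0667] [ 179.75   -0.28 -177.87] az 0.002 tool xyz cm 0.02 -0.51 3.37 F [ 0.2  1.4 -0.9] w 0.0214 t 5.95
```

View pics/s1.png

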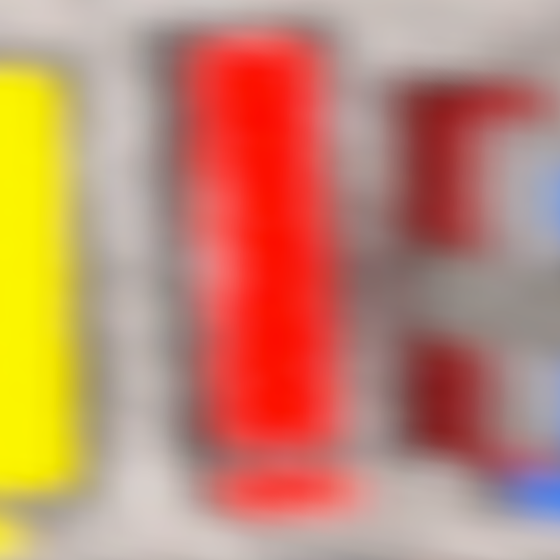

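Request:
{"method": "send_rows", "body": {
  "plan": [0,0,-0.017,0,-0.5,1,1,0,0,0,0,0,1.5,1,0,0,0,0,0,0.5,1,0,0,0,0,0,0,1,0,0,0,0,0,0,1]
}}

```text
clock: 6.42
tcp_pos: [0.44, -0.2539, 0.0396]
tcp_rot: [-180.0, 0.0, -176.9]
ft_force: [-0.3, 0.2, -1.0]
grip_width: 0.0218
finger_force: 30.0
```

```bash
python3 -c "
from h import *
go(.438,-.252,.033,183)
"
```

```text
at [ 0.44   -0.2539  0.0396] [-1.800e+02  1.000e-02 -1.769e+02] az 0.002 tool xyz cm 0.19 0.20 0.66 F [-0.3  0.2 -1. ] w 0.0218 t 6.4167
```

Request:
{"method": "send_rows", "body": {
  "plan": [0,0,0,0.2,0.15,0.4,1,0,0,0,0,0,0.1,1,0,0,0,0,0,0.1,1,0,0,0,0,0,0,1]
}}

```text
clock: 6.75
tcp_pos: [0.4379, -0.2525, 0.0335]
tcp_rot: [-180.0, 0.0, -176.9]
ft_force: [0.8, -0.9, -0.4]
grip_width: 0.0217
finger_force: 30.0
```

```bash
python3 -c "
from h import *
go(.438,-.252,.033,183)
"
```

```text
at [ 0.4379 -0.2525  0.0335] [-1.8000e+02  1.0000e-02 -1.7692e+02] az 0.001 tool xyz cm -0.02 0.05 0.05 F [ 0.8 -0.9 -0.4] w 0.0217 t 6.75
```

Request:
{"method": "send_rows", "body": {
  "plan": [0,0,0,0,0,0.05,0.2,0,0,0,0,0,0,0.2,0,0,0,0,0,0,0.2,0,0,0,0,0,-1,0.2,0,0,0,0,0,-2.5,0.2]
}}

```text
clock: 7.17
tcp_pos: [0.4356, -0.2509, 0.0653]
tcp_rot: [179.7, -0.3, -176.9]
ft_force: [0.3, 0.7, -0.3]
grip_width: 0.0375
finger_force: 0.0
```

Request:
{"method": "send_rows", "body": {
  "plan": [0,0,0,0,0,-3,0.2,0,0,0,0,0,-3,0.3,0,0,0,0,2.5,-3,0.36,0,0,0,0,3,-1,0.36,0,0,0,0,3,0,0.36]
}}

```text
clock: 7.58
tcp_pos: [0.4353, -0.1683, 0.1734]
tcp_rot: [-179.7, 0.5, -177.0]
ft_force: [0.2, 0.6, 0.3]
grip_width: 0.0302
finger_force: 0.0
```

Request:
{"method": "send_rows", "body": {
  "plan": [0,0,0,0,3,0,0.36,0,0,0,0,3,0,0.36,0,0,0,0,3,0,0.36,0,0,0,0,3,0,0.36,0,0,0,0,3,0,0.36]
}}

```text
clock: 8.0
tcp_pos: [0.4251, -0.0166, 0.1692]
tcp_rot: [-180.0, 0.1, -176.9]
ft_force: [0.9, 0.2, 0.1]
grip_width: 0.0299
finger_force: 0.0
```

```bash
python3 -c "
from h import *
go(.503,.3375,.15,185)
im,d=shot('top')
a=ortho('top',im,.01,.36,.5,-.32,-.04,2800);cv2.imwrite('pics/s2.png',a[:,:,::-1])
print(seg('top',im,.012,(.36,.64,.2,.46),*HSV['blue'],5))
W=cloud('top',d)
m=(W[...,2]>.070)&(abs(W[...,0]-.504)<.06)&(abs(W[...,1]-.338)<.06);print('handle',W[m].mean(0),m.sum(),cv2.minAreaRect((W[m][:,:2]*1000).astype(np.float32)))
m=(W[...,2]>.014)&(W[...,0]>.37)&(W[...,0]<.51)&(abs(W[...,1]+.252)<.03);print('hex',W[m].mean(0),m.sum(),cv2.minAreaRect((W[m][:,:2]*1000).astype(np.float32)))
"
```

```text
at [ 0.4251 -0.0166  0.1692] [-1.7998e+02  1.1000e-01 -1.7694e+02] az -0.034 tool xyz cm -10.85 34.59 1.92 F [0.9 0.2 0.1] w 0.0299 t 8.0
(array([503.7, 337.9]), array([195.3, 200.9]), 4.9, array([496.2, 328.8]))
handle [0.50245393 0.33758978 0.08268631] 84 ((502.830322265625, 337.7802734375), (46.59741973876953, 19.347265243530273), 4.395795822143555)
hex [ 0.43921443 -0.24939418  0.022547  ] 161 ((439.7041320800781, -250.27716064453125), (90.09321594238281, 22.377653121948242), 2.9770150184631348)
```

View pics/s2.png

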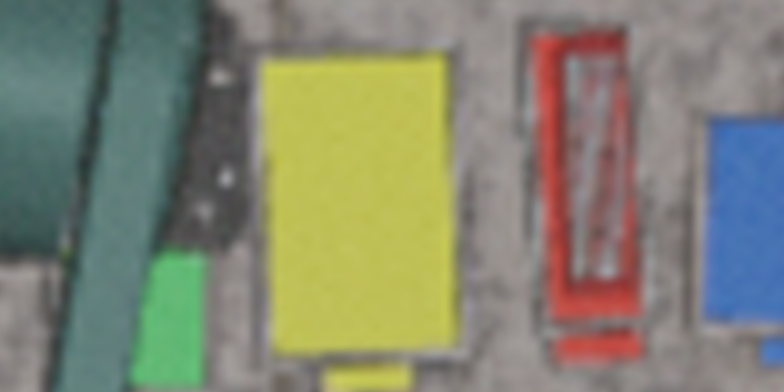

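Request:
{"method": "send_rows", "body": {
  "plan": [0,0,-0.034,0,0,0,0.28,0,0,0,-1,3.1,0,0.28,0,0,0,-1,3.1,0,0.28,0,0,0,-1,3.1,0,0.28,0,0,0,-1,3.1,0,0.28]
}}

```text
clock: 8.47
tcp_pos: [0.4546, 0.1103, 0.1692]
tcp_rot: [-180.0, 0.1, -175.0]
ft_force: [1.2, 0.4, -0.1]
grip_width: 0.0338
finger_force: 0.0
```

Request:
{"method": "send_rows", "body": {
  "plan": [0,0,0,-1,3.1,0,0.28,0,0,0,-1,3.1,0,0.28,0,0,0,-1,3.1,0,0.28,0,0,0,-1,3.1,0,0.28,0,0,0,-1,3.1,0,0.28]
}}

```text
clock: 8.88
tcp_pos: [0.4908, 0.2695, 0.169]
tcp_rot: [180.0, 0.1, -175.0]
ft_force: [0.1, -0.4, -0.4]
grip_width: 0.0337
finger_force: 0.0
```

Request:
{"method": "send_rows", "body": {
  "plan": [0,0,0,-1,3.1,0,0.28,0,0,0,-0.9,2.5,1,0.28,0,0,0,0,1,1,0.28,0,0,0,0,0,0,0.28,0,0,0,0,0,0,0.28]
}}

```text
clock: 9.3
tcp_pos: [0.5028, 0.3346, 0.1471]
tcp_rot: [-179.9, -0.1, -174.9]
ft_force: [0.4, 0.0, -0.3]
grip_width: 0.0338
finger_force: 0.0
```

```bash
python3 -c "
from h import *
go(.5035,.3378,.063,185)
"
```

```text
at [0.5028 0.3346 0.1471] [-1.7989e+02 -1.4000e-01 -1.7494e+02] az 0.001 tool xyz cm -0.10 0.32 8.41 F [ 0.4  0.  -0.3] w 0.0338 t 9.3
```

Request:
{"method": "send_rows", "body": {
  "plan": [0,0,0,-0.1,0.3,1.5,0.28,0,0,0,0,0,1.8,0.28,0,0,0,0,0,0,0.28,0,0,0,0,0,0,0.28]
}}

```text
clock: 9.63
tcp_pos: [0.5039, 0.3366, 0.1148]
tcp_rot: [-179.9, -0.1, -175.1]
ft_force: [0.7, 0.6, 0.7]
grip_width: 0.0338
finger_force: 0.0
```

```bash
python3 -c "
from h import *
go(.5035,.3378,.063,185)
im,d=shot('side');a=ortho('side',im,.08,.44,.57,.27,.41,4000);cv2.imwrite('pics/s3.png',a[:,:,::-1])
print(seg('side',im,.012,(.36,.64,.2,.46),*HSV['blue'],5))
"
```

```text
at [0.5039 0.3366 0.1148] [-1.7993e+02 -1.0000e-01 -1.7507e+02] az -0.001 tool xyz cm 0.03 0.12 5.18 F [0.7 0.6 0.7] w 0.0338 t 9.6333
(array([504.1, 337.9]), array([197. , 202.4]), 4.9, array([507.2, 371.5]))
```

View pics/s3.png

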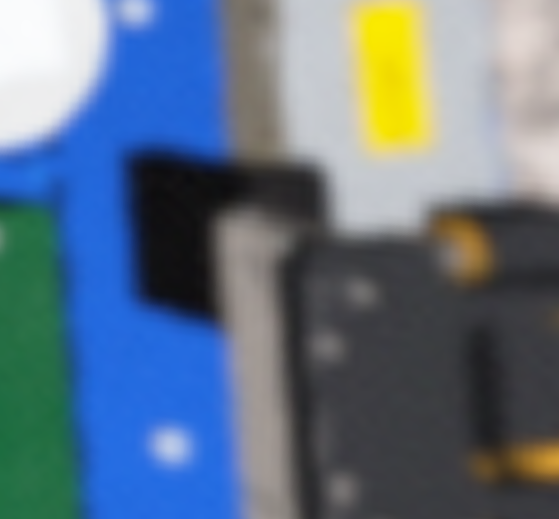

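Request:
{"method": "send_rows", "body": {
  "plan": [0,0,0,0,0.1,1,0.28,0,0,0,0,0,1,0.28,0,0,0,0,0,1,0.28,0,0,0,0,0,0,0.28,0,0,0,0,0,0,0.28]
}}

```text
clock: 10.1
tcp_pos: [0.5034, 0.339, 0.0835]
tcp_rot: [-179.9, -0.1, -175.0]
ft_force: [-0.5, -0.2, 0.9]
grip_width: 0.0338
finger_force: 0.0
```

Request:
{"method": "send_rows", "body": {
  "plan": [0,0,0,0,0,0.8,0.28,0,0,0,0,0,0.8,0.28,0,0,0,0,0,0.2,0.28,0,0,0,0,0,0,0.28,0,0,0,0,0,0,0.28]
}}

```text
clock: 10.52
tcp_pos: [0.5041, 0.3394, 0.0666]
tcp_rot: [-180.0, -0.0, -175.0]
ft_force: [0.2, 0.4, 0.3]
grip_width: 0.0334
finger_force: 0.0
```

```bash
python3 -c "
from h import *
go(.5035,.3378,.063,185)
"
```

```text
at [0.5041 0.3394 0.0666] [-1.7999e+02 -3.0000e-02 -1.7497e+02] az 0.001 tool xyz cm 0.07 -0.15 0.36 F [0.2 0.4 0.3] w 0.0334 t 10.5167
```

Request:
{"method": "send_rows", "body": {
  "plan": [0,0,0,0,-0.1,0.35,0.28,0,0,0,0,0,0,0.28,0,0,0,0,0,0,1,0,0,0,0,0,0,1,0,0,0,0,0,0,1]
}}

```text
clock: 10.93
tcp_pos: [0.5045, 0.3374, 0.0636]
tcp_rot: [-179.9, 0.0, -175.0]
ft_force: [0.5, -3.3, 1.4]
grip_width: 0.0219
finger_force: 30.0
```

Request:
{"method": "send_rows", "body": {
  "plan": [0,0,0,0,0,0,1,0,0,0,0,0,0,1,0,0,0,0,0,0,1,0,0,0,0,0,0,1]
}}

```text
clock: 11.27
tcp_pos: [0.5045, 0.3375, 0.0636]
tcp_rot: [-179.9, -0.0, -175.0]
ft_force: [0.3, -5.7, 1.0]
grip_width: 0.0216
finger_force: 30.0
```

```bash
python3 -c "
from h import *
go(.5035,.3378,.063,185)
im,d=shot('side')
print(seg('side',im,.012,(.36,.64,.2,.46),*HSV['blue'],5))
"
```

```text
at [0.5045 0.3375 0.0636] [-179.9   -0.  -175. ] az 0.000 tool xyz cm 0.10 0.04 0.06 F [ 0.3 -5.7  1. ] w 0.0216 t 11.2667
(array([504. , 338.4]), array([198. , 202.4]), 4.9, array([508.5, 373. ]))
```

Request:
{"method": "send_rows", "body": {
  "plan": [0,0,0,0,0,0,0.44,0,0,0,0,0,0,0.44,0,0,0,0.6,0,0,0.44,0,0,0,0,0,0.35,0.44,0,0,0,0,0,0,0.44]
}}

```text
clock: 11.73
tcp_pos: [0.4975, 0.3382, 0.0592]
tcp_rot: [180.0, -0.1, -174.9]
ft_force: [-0.5, -0.5, 0.2]
grip_width: 0.0263
finger_force: 0.0
```

```bash
python3 -c "
from h import *
go(.4975,.3378,.060,185)
"
```

```text
at [0.4975 0.3382 0.0592] [ 1.7998e+02 -6.0000e-02 -1.7494e+02] az 0.001 tool xyz cm 0.00 -0.04 -0.08 F [-0.5 -0.5  0.2] w 0.0263 t 11.7333
```

Request:
{"method": "send_rows", "body": {
  "plan": [0,0,0,0,0,0,1,0,0,0,0,0,0,1,0,0,0,0,0,0,1,0,0,0,0,0,0,1]
}}

```text
clock: 12.07
tcp_pos: [0.4978, 0.3373, 0.0594]
tcp_rot: [-179.9, -0.1, -175.0]
ft_force: [-2.5, -2.8, -0.7]
grip_width: 0.0216
finger_force: 30.0
```

Request:
{"method": "send_rows", "body": {
  "plan": [0,0,0,0,0,0,0.44,0,0,0,0,0,0,0.44,0,0,0,0.3,0,0,0.44,0,0,0,0,0,0.3,0.44,0,0,0,0,0,0.3,0.44]
}}

```text
clock: 12.48
tcp_pos: [0.4956, 0.3381, 0.0543]
tcp_rot: [179.9, 0.1, -175.0]
ft_force: [-0.0, 0.0, 0.2]
grip_width: 0.0263
finger_force: 0.0
```

Request:
{"method": "send_rows", "body": {
  "plan": [0,0,0,0,0,0.2,0.44,0,0,0,0,0,0,1,0,0,0,0,0,0,1,0,0,0,0,0,0,1,0,0,0,0,0,0,1]
}}

```text
clock: 12.9
tcp_pos: [0.4949, 0.3373, 0.0512]
tcp_rot: [-180.0, -0.1, -175.0]
ft_force: [0.2, 0.1, -3.7]
grip_width: 0.0219
finger_force: 30.0
```

Request:
{"method": "send_rows", "body": {
  "plan": [0,0,0,0,0,0,0.44,0,0,0,0,0,0,0.44,0,0,0,0,0,0.3,0.44,0,0,0,0,0,0.3,0.44,0,0,0,0,0,0,0.44]
}}

```text
clock: 13.32
tcp_pos: [0.4951, 0.3376, 0.0455]
tcp_rot: [-180.0, -0.0, -175.0]
ft_force: [-0.1, 0.2, 0.2]
grip_width: 0.0263
finger_force: 0.0
```

Request:
{"method": "send_rows", "body": {
  "plan": [0,0,0,0,0,0,1,0,0,0,0,0,0,1,0,0,0,0,0,0,1,0,0,0,0,0,0,1,0,0,0,0,0,0,1]
}}

```text
clock: 13.73
tcp_pos: [0.4952, 0.3375, 0.0458]
tcp_rot: [-180.0, -0.0, -175.0]
ft_force: [-0.8, -1.0, -1.3]
grip_width: 0.0216
finger_force: 30.0
```

Request:
{"method": "send_rows", "body": {
  "plan": [0,0,0,0,0,0,0.44,0,0,0,0,0,0,0.44,0,0,0,-0.5,0,-0.5,0.44,0,0,0,0,0,-1,0.44,0,0,0,0,0,0,0.44]
}}

```text
clock: 14.15
tcp_pos: [0.5022, 0.339, 0.0641]
tcp_rot: [179.9, 0.3, -175.0]
ft_force: [-0.5, -0.2, 0.8]
grip_width: 0.0265
finger_force: 0.0
```

Request:
{"method": "send_rows", "body": {
  "plan": [0,0,0,0,0,0,1,0,0,0,0,0,0,1,0,0,0,0,0,0,1,0,0,0,0,0,0,1,0,0,0,0,0,0,1]
}}

```text
clock: 14.57
tcp_pos: [0.5015, 0.3381, 0.0627]
tcp_rot: [180.0, 0.2, -175.0]
ft_force: [0.1, -1.4, 5.1]
grip_width: 0.0214
finger_force: 30.0
```

Request:
{"method": "send_rows", "body": {
  "plan": [0,0,0,0,0,-0.2,1,0,0,0,0,0,-0.3,1,0,0,0,0,0,-0.3,1,0,0,0,0,0,0,1,0,0,0,0,0,0,1]
}}

```text
clock: 14.98
tcp_pos: [0.4991, 0.3377, 0.067]
tcp_rot: [-179.9, -0.2, -175.0]
ft_force: [-0.1, 0.2, -9.1]
grip_width: 0.0216
finger_force: 30.0
```

```bash
cat >> h.py <<'E'
def tilt(n,d,cx,cy,zlo,zhi,yaw=5,im=None):
    "plane fit to the blue tray floor: slopes in deg about x,y, height at centre"
    W=cloud(n,d);h=cv2.cvtColor(im,cv2.COLOR_RGB2HSV);m=cv2.inRange(h,*map(np.array,HSV['blue']))>0
    m&=(abs(W[...,0]-cx)<.11)&(abs(W[...,1]-cy)<.11)&(W[...,2]>zlo)&(W[...,2]<zhi)
    P=W[m];A=np.c_[P[:,0]-cx,P[:,1]-cy,np.ones(len(P))];s=np.linalg.lstsq(A,P[:,2],rcond=None)[0]
    return 'dz/dx deg %.2f dz/dy deg %.2f z %.4f n %d'%(np.degrees(s[0]),np.degrees(s[1]),s[2],len(P))
E
python3 -c "
from h import *
go(.48,.095,.12,180)
print(np.round(bot.get_state()['ft_torque'],3))
Z=np.load('side0.npz');print(tilt('side',Z['d'],.504,.338,-.005,.03,im=Z['im']))
im,d=shot('side');print(tilt('side',d,.504,.338,-.01,.05,im=im))
"
```

```text
at [0.4991 0.3377 0.067 ] [-179.94   -0.2  -174.97] az 0.088 tool xyz cm 1.91 -24.27 -5.30 F [-0.1  0.2 -9.1] w 0.0216 t 14.9833
[ 0.135 -0.065 -0.036]
dz/dx deg 0.45 dz/dy deg -0.21 z 0.0115 n 3257
dz/dx deg 0.29 dz/dy deg -0.71 z 0.0161 n 2419
```

Request:
{"method": "send_rows", "body": {
  "plan": [0,0,0,0,0,-0.8,1,0,0,0,0,0,-1.2,1,0,0,0,0,0,-1.5,1,0,0,0,0,0,-1.2,1,0,0,0,0,0,-0.6,1]
}}

```text
clock: 15.45
tcp_pos: [0.5018, 0.3389, 0.1258]
tcp_rot: [179.9, 0.3, -175.0]
ft_force: [-0.1, 0.2, -9.3]
grip_width: 0.0217
finger_force: 30.0
```

```bash
python3 -c "
from h import *
go(.48,.095,.12,180.6)
print(np.round(bot.get_state()['ft_torque'],3))
im,d=shot('side');print(tilt('side',d,.504,.338,.0,.09,im=im),seg('side',im,.063,(.36,.64,.2,.46),*HSV['blue'],5))
t,d=shot('top','t5.png');a=ortho('top',t,.003,.38,.62,.21,.46,2200);cv2.imwrite('pics/s5.png',a[:,:,::-1])
for n in('top','side'):
  I=np.load(n+'0.npz')['im']
  for op in(3,7): print(n,seg(n,I,.02,(.36,.6,.0,.19),(0,0,0),(180,255,60),op),seg(n,I,.02,(.36,.6,.0,.19),(0,0,0),(180,255,80),op))
"
```

```text
at [0.5018 0.3389 0.1258] [ 179.86    0.3  -174.97] az 0.077 tool xyz cm 2.43 -24.37 0.58 F [-0.1  0.2 -9.3] w 0.0217 t 15.45
[ 0.199 -0.17   0.044]
dz/dx deg 0.57 dz/dy deg -0.68 z 0.0755 n 2584 (array([503.2, 333. ]), array([201.4, 205.3]), 4.7, array([526. , 367.4]))
top (array([481.,  95.]), array([158., 158.]), 0.0, array([481.1,  95. ])) (array([481.,  96.]), array([162., 162.]), 0.0, array([480.9,  95.2]))
top (array([481.,  95.]), array([158., 158.]), 0.0, array([481.1,  95. ])) (array([480.5,  95.5]), array([161., 161.]), 0.0, array([481. ,  95.3]))
side (array([481.5,  96. ]), array([155., 156.]), -90.0, array([481.8,  96. ])) (array([482. ,  95.5]), array([158., 159.]), -90.0, array([481.8,  96.1]))
side (array([481.5,  96. ]), array([155., 156.]), -90.0, array([481.7,  96. ])) (array([482.,  96.]), array([158., 158.]), 0.0, array([481.8,  95.7]))
```

Request:
{"method": "send_rows", "body": {
  "plan": [0,0,0.02,0,-0.5,0,1,0,0,0.03,0.2,-1,0,1,0,0,0.02,0.2,-1.5,0,1,0,0,0.007,0.2,-2,0,1,0,0,0,0.2,-2,0,1]
}}

```text
clock: 15.97
tcp_pos: [0.4936, 0.2656, 0.1208]
tcp_rot: [-179.9, -0.1, -179.5]
ft_force: [-0.0, 0.1, -9.3]
grip_width: 0.0212
finger_force: 30.0
```

Request:
{"method": "send_rows", "body": {
  "plan": [0,0,0,0.2,-2,0,1,0,0,0,0.2,-2,0,1,0,0,0,0.2,-2,0,1,0,0,0,0.2,-2,0,1,0,0,0,0.2,-2,0,1]
}}

```text
clock: 16.38
tcp_pos: [0.4843, 0.1651, 0.1211]
tcp_rot: [-179.9, -0.1, -179.5]
ft_force: [0.1, -0.0, -9.5]
grip_width: 0.0217
finger_force: 30.0
```

Request:
{"method": "send_rows", "body": {
  "plan": [0,0,0,0.2,-2,0,1,0,0,0,0.2,-2,0,1,0,0,0,0,-1.5,0,1,0,0,0,0,-1,0,1,0,0,0,0,-0.3,0,1]
}}

```text
clock: 16.8
tcp_pos: [0.4815, 0.0971, 0.1214]
tcp_rot: [-179.9, -0.1, -179.6]
ft_force: [0.3, 0.3, -9.6]
grip_width: 0.0216
finger_force: 30.0
```

Request:
{"method": "send_rows", "body": {
  "plan": [0,0,0,0,0,0,1,0,0,0,0,0,0,1,0,0,0,0,0,0,1]
}}

```text
clock: 17.05
tcp_pos: [0.4823, 0.1004, 0.1219]
tcp_rot: [180.0, -0.0, -179.4]
ft_force: [-0.4, 0.1, -10.1]
grip_width: 0.0212
finger_force: 30.0
```

```bash
python3 -c "
from h import *
go(.4785,.0955,.105,180.3)
print(np.round(bot.get_state()['ft_torque'],3))
im,d=shot('side');print(tilt('side',d,.48,.095,.0,.12,im=im),[seg('side',im,z,(.36,.6,-.02,.23),*HSV['blue'],5)for z in(.06,.07)])
t,d=shot('top');print([seg('top',t,z,(.36,.62,-.03,.23),*HSV['blue'],5)for z in(.06,.07)])
for nm,k,j in(('top',t,.003),('side',im,.003)):print('mat',seg(nm,k,j,(.38,.62,.22,.46),*HSV['green'],5))
np.savez('mat.npz',t=t,s=im)
"
```

```text
at [0.4823 0.1004 0.1219] [ 1.7996e+02 -1.0000e-02 -1.7935e+02] az 0.006 tool xyz cm 0.38 -0.49 1.69 F [ -0.4   0.1 -10.1] w 0.0212 t 17.05
[ 0.186 -0.057  0.021]
dz/dx deg 0.15 dz/dy deg -1.44 z 0.0721 n 1735 [(array([483.2,  88.8]), array([204.5, 217.6]), -89.4, array([495. , 117.3])), (array([485. ,  99.5]), array([202., 211.]), -90.0, array([484.9, 130.2]))]
[(array([487.4,  38.4]), array([ 64.9, 201.6]), 0.7, array([462.9,  31.5])), (array([486.,  37.]), array([ 64.2, 200.9]), 1.2, array([462.1,  30.9]))]
mat (array([499.3, 343.1]), array([159.8, 181. ]), 4.7, array([499.2, 343.6]))
mat (array([501.1, 332.2]), array([181.9, 182.5]), -85.3, array([501.1, 332.2]))
```

Request:
{"method": "send_rows", "body": {
  "plan": [0,0,0.006,0.4,-0.45,0.5,1,0,0,0,0,0,0.8,1,0,0,0,0,0,0.8,1,0,0,0,0,0,0.5,1,0,0,0,0,0,0,1]
}}

```text
clock: 17.57
tcp_pos: [0.4768, 0.0952, 0.0935]
tcp_rot: [-180.0, -0.3, -179.7]
ft_force: [-0.6, -0.9, -9.6]
grip_width: 0.0215
finger_force: 30.0
```

Request:
{"method": "send_rows", "body": {
  "plan": [0,0,0,0,0,0,1,0,0,0,0,0,0,1]
}}

```text
clock: 17.73
tcp_pos: [0.4787, 0.0953, 0.096]
tcp_rot: [180.0, 0.0, -179.7]
ft_force: [-0.6, 0.5, -10.0]
grip_width: 0.0216
finger_force: 30.0
```

```bash
python3 -c "
from h import *
go(.4785,.0955,.08,180.3)
im,d=shot('side');print(tilt('side',d,.48,.095,.0,.12,im=im),[seg('side',im,z,(.36,.6,-.02,.23),*HSV['blue'],5)for z in(.045,)])
"
```

```text
at [0.4787 0.0953 0.096 ] [ 1.7999e+02  3.0000e-02 -1.7973e+02] az -0.000 tool xyz cm 0.02 0.03 1.60 F [ -0.6   0.5 -10. ] w 0.0216 t 17.7333
dz/dx deg -0.06 dz/dy deg -0.67 z 0.0471 n 1614 [(array([481.5,  96.5]), array([199., 201.]), 0.0, array([493.2, 121.3]))]
```

Request:
{"method": "send_rows", "body": {
  "plan": [0,0,0,0,0,0.5,1,0,0,0,0,0,0.5,1,0,0,0,0,0,0.3,1,0,0,0,0,0,0,1,0,0,0,0,0,0,1]
}}

```text
clock: 18.2
tcp_pos: [0.478, 0.0952, 0.0824]
tcp_rot: [-180.0, -0.1, -179.7]
ft_force: [0.3, -0.5, -10.3]
grip_width: 0.0218
finger_force: 30.0
```

Request:
{"method": "send_rows", "body": {
  "plan": [0,0,0,0,0,0.15,1,0,0,0,0,0,0,1,0,0,0,0,0,0,1]
}}

```text
clock: 18.45
tcp_pos: [0.4785, 0.0952, 0.0815]
tcp_rot: [180.0, 0.0, -179.7]
ft_force: [-0.8, -0.2, -10.3]
grip_width: 0.022
finger_force: 30.0
```

Request:
{"method": "send_rows", "body": {
  "plan": [0,0,0,0,0,0.15,1,0,0,0,0,0,0,1,0,0,0,0,0,0,1]
}}

```text
clock: 18.7
tcp_pos: [0.4785, 0.0952, 0.08]
tcp_rot: [-180.0, 0.0, -179.7]
ft_force: [0.3, 1.1, -9.6]
grip_width: 0.0216
finger_force: 30.0
```

Request:
{"method": "send_rows", "body": {
  "plan": [0,0,0,0,0,0.1,1,0,0,0,0,0,0,1,0,0,0,0,0,0,1]
}}

```text
clock: 18.95
tcp_pos: [0.4786, 0.0953, 0.0797]
tcp_rot: [180.0, 0.0, -179.7]
ft_force: [-2.3, 0.1, -4.5]
grip_width: 0.0218
finger_force: 30.0
```

Touching down; a little more, then release.

Request:
{"method": "send_rows", "body": {
  "plan": [0,0,0,0,0,0.1,1,0,0,0,0,0,0,1,0,0,0,0,0,0,0.44,0,0,0,0,0,0,0.44,0,0,0,0,0,0,0.44]
}}

```text
clock: 19.37
tcp_pos: [0.4799, 0.0952, 0.0791]
tcp_rot: [180.0, 0.2, -179.7]
ft_force: [-0.3, -0.3, -0.8]
grip_width: 0.0263
finger_force: 0.0
```

Request:
{"method": "send_rows", "body": {
  "plan": [0,0,0,0,0,-1.5,0.42,0,0,0,0,0,-2.5,0.4,0,0,0,0,0,-3,0,0,0,0,0,0,-2,-0.5,0,0,0,0,-2,-2,-1]
}}

```text
clock: 19.78
tcp_pos: [0.4795, 0.0771, 0.1902]
tcp_rot: [179.9, 0.2, -179.5]
ft_force: [0.4, 0.4, 0.1]
grip_width: 0.0449
finger_force: 0.0
```

Request:
{"method": "send_rows", "body": {
  "plan": [0,0,0,3,-2,0,-1,0,0,0,3,-2,0,-1,0,0,0,3,-2,0,-1,0,0,0,0,-3,0,-1,0,0,0,0,-3,0,-1]
}}

```text
clock: 20.2
tcp_pos: [0.3884, -0.046, 0.1889]
tcp_rot: [-179.9, 0.2, -179.6]
ft_force: [0.3, 0.9, 1.0]
grip_width: 0.0783
finger_force: 0.0
```

```bash
cat >> h.py <<'E'
def tray(f=None):
    for n in('top','side'):
        im,d=shot(n);print(n,'tray',seg(n,im,.03,(.36,.6,-.02,.21),*HSV['blue'],5),'gm',seg(n,im,.052,(.38,.56,.06,.22),*HSV['green'],5))
        if n=='top' and f: cv2.imwrite('pics/'+f,ortho(n,im,.04,.36,.6,-.04,.22,2300)[:,:,::-1])
        if n=='top':
            W=cloud(n,d)
            T=np.array([.481,.0955]);L=W[...,:2]-T
            for nm,x,y,z0,z1 in(('gm',-.041,.058,.040,.075),('jb',.041,-.058,.044,.08),('spool',.059,.058,.055,.09),('wt',-.059,-.058,.05,.09)):
                m=(abs(L[...,0]-x)<.058)&(abs(L[...,1]-y)<.042)&(W[...,2]>z0)&(W[...,2]<z1)
                if x>.05: m&=L[...,0]>.02
                if m.sum()>5:
                    r=cv2.minAreaRect((W[m][:,:2]*1000).astype(np.float32));print(nm,np.round(r[0],1),np.round(r[1],1),round(r[2],1),'z',round(float(np.median(W[m][:,2])),4),m.sum())
E
python3 -c "
from h import *
go(.4785,.0955,.08,180.3);tray('s6.png')
"
```

```text
at [ 0.3884 -0.046   0.1889] [-179.95    0.22 -179.64] az 0.001 tool xyz cm -9.08 14.10 10.89 F [0.3 0.9 1. ] w 0.0783 t 20.2
top tray (array([480.5,  96.3]), array([194. , 199.9]), 0.8, array([478.5, 102. ])) gm (array([436.5, 169.1]), array([38.7, 94.8]), 0.8, array([436.5, 169.3]))
gm [435.4 170.1] [98.5 41. ] 1.0 z 0.0502 342
jb [519.3  43. ] [54.5 85.1] 86.8 z 0.0547 350
spool [541.2 155.8] [58.  60.1] 1.1 z 0.0694 240
wt [478.2  47.8] [ 0.9 34.9] 1.2 z 0.0547 11
side tray (array([481.,  98.]), array([200., 200.]), 0.0, array([490.2, 112.2])) gm (array([439.5, 176.5]), array([39., 95.]), 0.0, array([438.8, 176.6]))
```

View pics/s6.png

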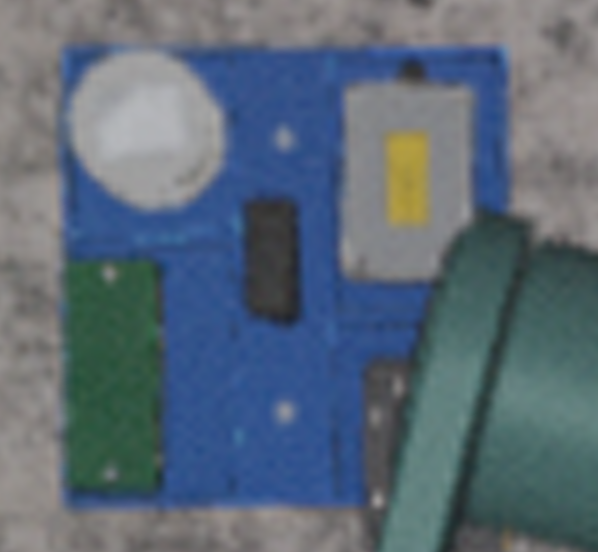

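Request:
{"method": "send_rows", "body": {
  "plan": [0,0,-0.015,-0.6,3,0,-1,0,0,0,-0.6,3,0,-1,0,0,0,-0.7,3,0,-1,0,0,0,-0.7,3,0,-1,0,0,0,-0.7,3,0,-1]
}}

```text
clock: 20.72
tcp_pos: [0.4201, 0.1075, 0.1885]
tcp_rot: [180.0, 0.1, -178.9]
ft_force: [0.7, -0.4, -0.1]
grip_width: 0.0941
finger_force: 0.0
```

Request:
{"method": "send_rows", "body": {
  "plan": [0,0,0,-0.7,3,0,-1,0,0,0,-0.7,2.5,2,-1,0,0,0,0,1,2.5,-1,0,0,0,0,0,2,-1,0,0,0,0,0,0,-1]
}}

```text
clock: 21.13
tcp_pos: [0.4295, 0.1715, 0.1185]
tcp_rot: [-179.9, -0.5, -178.7]
ft_force: [-1.0, 0.1, -0.5]
grip_width: 0.0942
finger_force: 0.0
```

Request:
{"method": "send_rows", "body": {
  "plan": [0,0,0,0,0,0,-1,0,0,0,0,0,0,-1]
}}

```text
clock: 21.3
tcp_pos: [0.4331, 0.1709, 0.1243]
tcp_rot: [180.0, 0.1, -178.9]
ft_force: [0.1, -0.0, 0.1]
grip_width: 0.0937
finger_force: 0.0
```

```bash
python3 -c "
from h import *
go(.4365,.1695,.057,181);im,d=shot('side');print(seg('side',im,.052,(.38,.56,.06,.22),*HSV['green'],5))
"
```

```text
at [0.4331 0.1709 0.1243] [ 1.7996e+02  1.3000e-01 -1.7887e+02] az 0.002 tool xyz cm -0.34 -0.15 6.73 F [ 0.1 -0.   0.1] w 0.0937 t 21.3
(array([439.5, 177. ]), array([40., 95.]), 0.0, array([444.9, 178.7]))
```

Request:
{"method": "send_rows", "body": {
  "plan": [0,0,0,-0.3,-0.1,2,-1,0,0,0,0,0,2,-1,0,0,0,0,0,2,-1,0,0,0,0,0,0,-1,0,0,0,0,0,0,-1]
}}

```text
clock: 21.77
tcp_pos: [0.4356, 0.1693, 0.0637]
tcp_rot: [180.0, 0.0, -178.9]
ft_force: [0.2, -0.2, 1.1]
grip_width: 0.0941
finger_force: 0.0
```

```bash
python3 -c "
from h import *
go(.4365,.1695,.057,181)
"
```

```text
at [0.4356 0.1693 0.0637] [ 1.7999e+02  1.0000e-02 -1.7892e+02] az 0.001 tool xyz cm -0.09 0.01 0.67 F [ 0.2 -0.2  1.1] w 0.0941 t 21.7667
```

Request:
{"method": "send_rows", "body": {
  "plan": [0,0,0,-0.1,0,0.6,-1,0,0,0,0,0,0,-1,0,0,0,0,0,0,1,0,0,0,0,0,0,1,0,0,0,0,0,0,1]
}}

```text
clock: 22.18
tcp_pos: [0.4368, 0.1698, 0.0577]
tcp_rot: [180.0, 0.1, -178.9]
ft_force: [0.1, 0.6, -0.8]
grip_width: 0.0773
finger_force: 0.0
```

Request:
{"method": "send_rows", "body": {
  "plan": [0,0,0,0,0,0,1,0,0,0,0,0,0,1,0,0,0,0,0,0,1,0,0,0,0,0,0,1,0,0,0,0,0,0,1]
}}

```text
clock: 22.6
tcp_pos: [0.4363, 0.1697, 0.057]
tcp_rot: [180.0, 0.0, -178.9]
ft_force: [0.4, -0.0, -0.4]
grip_width: 0.0441
finger_force: 0.0
```

Request:
{"method": "send_rows", "body": {
  "plan": [0,0,0,0,0,0,1,0,0,0,0,0,0,1]
}}

```text
clock: 22.77
tcp_pos: [0.4364, 0.1694, 0.057]
tcp_rot: [-180.0, 0.0, -178.9]
ft_force: [1.1, -0.9, 0.1]
grip_width: 0.0399
finger_force: 29.9
```

Request:
{"method": "send_rows", "body": {
  "plan": [0,0,0,0,0,-1,1,0,0,0,0,0,-3,1,0,0,0,0,0,-3,1,0,0,0,0,0,-3,1,0,0,0,0,0,-1.5,1]
}}

```text
clock: 23.18
tcp_pos: [0.4378, 0.1702, 0.1768]
tcp_rot: [179.9, 0.4, -178.9]
ft_force: [1.0, 0.2, -0.7]
grip_width: 0.0395
finger_force: 29.9
```

Request:
{"method": "send_rows", "body": {
  "plan": [0,0,0.017,0.2,-1.5,0,1,0,0,0,0.2,-3,0,1,0,0,0,0.2,-3,0,1,0,0,0,0.2,-3,0,1,0,0,0,0.2,-3,0,1]
}}

```text
clock: 23.6
tcp_pos: [0.4266, 0.0337, 0.1727]
tcp_rot: [180.0, 0.1, -179.8]
ft_force: [1.2, 0.3, -0.6]
grip_width: 0.0399
finger_force: 29.9
```

Request:
{"method": "send_rows", "body": {
  "plan": [0,0,0,0.2,-3,0,1,0,0,0,0.2,-3,0,1,0,0,0,0.2,-3,0,1,0,0,0,0.2,-2.5,2,1,0,0,0,0,0,3,1]
}}

```text
clock: 24.02
tcp_pos: [0.4217, -0.0851, 0.1255]
tcp_rot: [-179.7, 0.5, 179.9]
ft_force: [0.5, -0.2, -1.6]
grip_width: 0.0393
finger_force: 29.9
```

Request:
{"method": "send_rows", "body": {
  "plan": [0,0,0,0,0,1,1,0,0,0,0,0,0,1,0,0,0,0,0,0,1]
}}

```text
clock: 24.27
tcp_pos: [0.4191, -0.0798, 0.1121]
tcp_rot: [180.0, -0.0, -179.8]
ft_force: [0.3, 0.9, -0.9]
grip_width: 0.0396
finger_force: 29.9
```

```bash
python3 -c "
from h import *
go(.417,-.0895,.036,180)
"
```

```text
at [ 0.4191 -0.0798  0.1121] [ 1.7995e+02 -5.0000e-02 -1.7980e+02] az 0.004 tool xyz cm 0.21 -0.97 7.61 F [ 0.3  0.9 -0.9] w 0.0396 t 24.2667
```

Request:
{"method": "send_rows", "body": {
  "plan": [0,0,0,0.2,-1,2,1,0,0,0,0,0,2,1,0,0,0,0,0,1.5,1,0,0,0,0,0,0,1,0,0,0,0,0,0,1]
}}

```text
clock: 24.68
tcp_pos: [0.418, -0.0899, 0.0581]
tcp_rot: [-180.0, 0.1, -179.8]
ft_force: [-1.3, 0.3, -0.4]
grip_width: 0.0395
finger_force: 29.9
```

```bash
python3 -c "
from h import *
go(.417,-.0895,.036,180)
"
```

```text
at [ 0.418  -0.0899  0.0581] [-1.7999e+02  6.0000e-02 -1.7976e+02] az 0.004 tool xyz cm 0.10 0.04 2.21 F [-1.3  0.3 -0.4] w 0.0395 t 24.6833
```

Request:
{"method": "send_rows", "body": {
  "plan": [0,0,0,0.1,0,1,1,0,0,0,0,0,0.8,1,0,0,0,0,0,0.2,1,0,0,0,0,0,0,1,0,0,0,0,0,0,1]
}}

```text
clock: 25.1
tcp_pos: [0.4163, -0.0904, 0.037]
tcp_rot: [180.0, -0.0, -179.8]
ft_force: [-0.4, -0.3, -0.5]
grip_width: 0.0399
finger_force: 29.9
```

Request:
{"method": "send_rows", "body": {
  "plan": [0,0,0,0,0,0.15,1,0,0,0,0,0,0,1]
}}

```text
clock: 25.27
tcp_pos: [0.4168, -0.0907, 0.0359]
tcp_rot: [-180.0, 0.1, -179.9]
ft_force: [0.1, -0.5, 0.4]
grip_width: 0.04
finger_force: 29.9
```

Request:
{"method": "send_rows", "body": {
  "plan": [0,0,0,0,0,0.05,-0.2,0,0,0,0,0,0,-0.2,0,0,0,0,0,0,-0.2,0,0,0,0,0,-2,-0.2,0,0,0,0,0,-3,-0.3]
}}

```text
clock: 25.68
tcp_pos: [0.4136, -0.0895, 0.0824]
tcp_rot: [179.8, -0.4, -179.8]
ft_force: [0.9, 0.6, -0.2]
grip_width: 0.0594
finger_force: 0.0
```

Request:
{"method": "send_rows", "body": {
  "plan": [0,0,0,0,0,-4,-0.6,0,0,0,0,0,-4,-0.65,0,0,0,-2,2.5,-1,-0.65,0,0,0,-2,2.5,0,-0.65,0,0,0,-2,2.5,0,-0.65]
}}

```text
clock: 26.1
tcp_pos: [0.4777, -0.0148, 0.1773]
tcp_rot: [-180.0, 0.3, -179.9]
ft_force: [0.5, -0.6, -1.0]
grip_width: 0.0772
finger_force: 0.0
```

Request:
{"method": "send_rows", "body": {
  "plan": [0,0,-0.014,-2,2.5,0,-0.65,0,0,0,-2,2.5,0,-0.65,0,0,0,0,0,0,-0.65,0,0,0,0,0,0,-0.65]
}}

```text
clock: 26.43
tcp_pos: [0.5158, 0.0361, 0.1744]
tcp_rot: [-180.0, -0.1, -178.9]
ft_force: [-0.8, 0.2, 0.1]
grip_width: 0.0777
finger_force: 0.0
```

```bash
python3 -c "
from h import *
go(.519,.043,.057,181)
for n in('top','side'):
  im,d=shot(n);print(n,'gmslot',seg(n,im,.031,(.3,.5,-.16,-.04),(45,70,40),(80,255,150),5))
  if n=='top':
    W=cloud(n,d)
    for nm,x,y,h in(('gm',.417,-.09,.018),('jb',.52,.043,.044)):
      m=(abs(W[...,0]-x)<.065)&(abs(W[...,1]-y)<.045)&(W[...,2]>h)&(W[...,2]<h+.04);print(nm,m.sum(),m.sum()and(cv2.minAreaRect((W[m][:,:2]*1000).astype(np.float32)),np.median(W[m][:,2])))
  else: print(seg('side',im,.056,(.44,.6,-.02,.1),*HSV['yellow'],2))
"
```

```text
at [0.5158 0.0361 0.1744] [-1.7999e+02 -7.0000e-02 -1.7889e+02] az 0.002 tool xyz cm -0.33 0.69 11.74 F [-0.8  0.2  0.1] w 0.0777 t 26.4333
top gmslot (array([415.5, -89.5]), array([ 43., 107.]), 0.0, array([416.2, -89. ]))
gm 342 (((416.8190612792969, -89.22744750976562), (98.94634246826172, 39.71427917480469), 0.43264806270599365), np.float64(0.028982701685840273))
jb 189 (((497.8087463378906, 43.045257568359375), (40.1273078918457, 53.02265548706055), 1.7327322959899902), np.float64(0.05489847255897473))
side gmslot (array([420.5, -72.5]), array([ 65., 107.]), 0.0, array([420.9, -71.4]))
(array([518.5,  41. ]), array([18., 41.]), 0.0, array([519.1,  40.8]))
```

Request:
{"method": "send_rows", "body": {
  "plan": [0,0,0,-0.3,0.7,3,-0.65,0,0,0,0,0,3,-0.65,0,0,0,0,0,2.5,-0.65,0,0,0,0,0,0,-0.65,0,0,0,0,0,0,-0.65]
}}

```text
clock: 26.95
tcp_pos: [0.5171, 0.0411, 0.0893]
tcp_rot: [-180.0, -0.2, -179.1]
ft_force: [-0.2, 0.2, 0.2]
grip_width: 0.0776
finger_force: 0.0
```

```bash
python3 -c "
from h import *
go(.519,.043,.057,181)
"
```

```text
at [0.5171 0.0411 0.0893] [-180.     -0.18 -179.14] az -0.002 tool xyz cm -0.20 0.19 3.23 F [-0.2  0.2  0.2] w 0.0776 t 26.95
```

Request:
{"method": "send_rows", "body": {
  "plan": [0,0,0,-0.2,0.2,1,-0.65,0,0,0,0,0,1.5,-0.65,0,0,0,0,0,0.6,-0.65,0,0,0,0,0,0,-0.65,0,0,0,0,0,0,-0.65]
}}

```text
clock: 27.37
tcp_pos: [0.5207, 0.0441, 0.0596]
tcp_rot: [180.0, 0.0, -179.1]
ft_force: [-0.3, -0.1, 0.3]
grip_width: 0.0776
finger_force: 0.0
```

Request:
{"method": "send_rows", "body": {
  "plan": [0,0,0,0,0,0,1,0,0,0,0,0,0,1,0,0,0,0,0,0,1,0,0,0,0,0,0,1,0,0,0,0,0,0,1]
}}

```text
clock: 27.78
tcp_pos: [0.521, 0.044, 0.0598]
tcp_rot: [-180.0, 0.1, -179.0]
ft_force: [-0.5, -0.5, 2.7]
grip_width: 0.0557
finger_force: 29.9
```

```bash
python3 -c "
from h import *
go(.519,.043,.057,181)
"
```

```text
at [0.521  0.044  0.0598] [-1.7997e+02  9.0000e-02 -1.7904e+02] az -0.001 tool xyz cm 0.20 -0.09 0.28 F [-0.5 -0.5  2.7] w 0.0557 t 27.7833
```

Request:
{"method": "send_rows", "body": {
  "plan": [0,0,0,0,0,-1,1,0,0,0,0,0,-3,1,0,0,0,0,0,-3,1,0,0,0,0.5,0,-2,1,0,0,-0.017,1,-1.5,0,1]
}}

```text
clock: 28.2
tcp_pos: [0.509, 0.0306, 0.1552]
tcp_rot: [179.9, 0.6, -177.9]
ft_force: [0.2, -0.4, 0.5]
grip_width: 0.0549
finger_force: 29.9
```

Request:
{"method": "send_rows", "body": {
  "plan": [0,0,0,1.2,-3,0,1,0,0,0,1.2,-3,0,1,0,0,0,1.2,-3,0,1,0,0,0,1.2,-3,0,1,0,0,0,1.2,-3,0,1]
}}

```text
clock: 28.62
tcp_pos: [0.4499, -0.1239, 0.1493]
tcp_rot: [180.0, 0.0, -178.0]
ft_force: [0.5, 0.1, -1.1]
grip_width: 0.0552
finger_force: 29.9
```

Request:
{"method": "send_rows", "body": {
  "plan": [0,0,0,1.2,-3,0,1,0,0,0,0.8,-2,1,1,0,0,0,0,0,2,1,0,0,0,0,0,0,1,0,0,0,0,0,0,1]
}}

```text
clock: 29.03
tcp_pos: [0.4315, -0.173, 0.1181]
tcp_rot: [179.9, -0.1, -178.1]
ft_force: [0.6, -0.0, 0.0]
grip_width: 0.055
finger_force: 29.9
```

```bash
python3 -c "
from h import *
go(.424,-.171,.039,182)
"
```

```text
at [ 0.4315 -0.173   0.1181] [ 1.7987e+02 -1.5000e-01 -1.7810e+02] az -0.002 tool xyz cm 0.74 0.23 7.91 F [ 0.6 -0.   0. ] w 0.055 t 29.0333
```

Request:
{"method": "send_rows", "body": {
  "plan": [0,0,0,0.7,0.2,2,1,0,0,0,0,0,2,1,0,0,0,0,0,1.5,1,0,0,0,0,0,0,1,0,0,0,0,0,0,1]
}}

```text
clock: 29.45
tcp_pos: [0.4257, -0.1711, 0.0644]
tcp_rot: [180.0, -0.0, -178.0]
ft_force: [-0.1, -0.0, 0.3]
grip_width: 0.0551
finger_force: 29.9
```

```bash
python3 -c "
from h import *
go(.424,-.171,.039,182)
"
```

```text
at [ 0.4257 -0.1711  0.0644] [ 1.7997e+02 -2.0000e-02 -1.7799e+02] az 0.000 tool xyz cm 0.17 0.02 2.54 F [-0.1 -0.   0.3] w 0.0551 t 29.45
```

Request:
{"method": "send_rows", "body": {
  "plan": [0,0,0,0.15,0,1,1,0,0,0,0,0,1,1,0,0,0,0,0,0.3,1,0,0,0,0,0,0,1,0,0,0,0,0,0,1]
}}

```text
clock: 29.87
tcp_pos: [0.4238, -0.1719, 0.0408]
tcp_rot: [180.0, -0.0, -178.1]
ft_force: [-0.6, 0.1, -0.1]
grip_width: 0.0551
finger_force: 29.9
```

Request:
{"method": "send_rows", "body": {
  "plan": [0,0,0,0,0,0.15,1,0,0,0,0,0,0,1]
}}

```text
clock: 30.03
tcp_pos: [0.4241, -0.1721, 0.0396]
tcp_rot: [-180.0, 0.0, -178.1]
ft_force: [0.3, -0.3, -1.5]
grip_width: 0.0554
finger_force: 29.9
```

Request:
{"method": "send_rows", "body": {
  "plan": [0,0,0,0,0,0.08,-0.5,0,0,0,0,0,0,-0.5,0,0,0,0,0,0,-0.5,0,0,0,0,0,-2,-0.5,0,0,0,0,0,-4,-0.7]
}}

```text
clock: 30.45
tcp_pos: [0.4204, -0.17, 0.0943]
tcp_rot: [179.6, -0.6, -178.1]
ft_force: [-0.3, -0.6, -0.8]
grip_width: 0.0741
finger_force: 0.0
```

Request:
{"method": "send_rows", "body": {
  "plan": [0,0,0,0,0,-4,-1,0,0,0,0,0,-4,-1,0,0,0.035,0,0,0,-1,0,0,0,-1.1,3.3,0,-1,0,0,0,-1.1,3.3,0,-1]
}}

```text
clock: 30.87
tcp_pos: [0.4467, -0.1067, 0.1804]
tcp_rot: [-179.9, 0.2, 179.7]
ft_force: [1.3, 0.2, 0.1]
grip_width: 0.0941
finger_force: 0.0
```

Request:
{"method": "send_rows", "body": {
  "plan": [0,0,0,-1.1,3.3,0,-1,0,0,0,-1.1,3.3,0,-1,0,0,0,-1.1,3.3,0,-1,0,0,0,-1.1,3.3,0,-1,0,0,0,-1.1,3.3,0,-1]
}}

```text
clock: 31.28
tcp_pos: [0.5016, 0.0607, 0.1791]
tcp_rot: [-180.0, 0.1, 179.9]
ft_force: [1.4, -0.6, -0.1]
grip_width: 0.0939
finger_force: 0.0
```

Request:
{"method": "send_rows", "body": {
  "plan": [0,0,0,-1.1,3.3,0,-1,0,0,0,-1.1,3.3,0,-1,0,0,0,-1.1,3,0,-1,0,0,0,0,0,0,-1,0,0,0,0,0,0,-1]
}}

```text
clock: 31.7
tcp_pos: [0.5344, 0.1561, 0.1784]
tcp_rot: [-180.0, -0.0, -179.9]
ft_force: [-0.4, 0.0, -0.2]
grip_width: 0.0943
finger_force: 0.0
```

```bash
python3 -c "
from h import *
go(.541,.156,.06,180)
im,d=shot('top','t7.png');W=cloud('top',d)
for nm,x,y,h in(('jb',.428,-.171,.02),('spool',.541,.156,.055)):
      m=(abs(W[...,0]-x)<.065)&(abs(W[...,1]-y)<.045)&(W[...,2]>h)&(W[...,2]<h+.025);print(nm,m.sum(),m.sum()and(cv2.minAreaRect((W[m][:,:2]*1000).astype(np.float32)),np.median(W[m][:,2])))
print(seg('top',im,.036,(.3,.5,-.23,-.1),*HSV['yellow'],11))
"
```

```text
at [0.5344 0.1561 0.1784] [-1.7997e+02 -3.0000e-02 -1.7991e+02] az 0.002 tool xyz cm -0.66 -0.01 11.84 F [-0.4  0.  -0.2] w 0.0943 t 31.7
jb 387 (((425.3265380859375, -170.1547393798828), (92.8139877319336, 54.14704132080078), 0.15469451248645782), np.float64(0.03378387829669349))
spool 23 (((533.5560913085938, 156.60379028320312), (56.66157531738281, 19.393312454223633), 70.0897445678711), np.float64(0.06939148108387316))
(array([ 421.5, -170.5]), array([15., 37.]), 0.0, array([ 421.5, -170.5]))
```

Request:
{"method": "send_rows", "body": {
  "plan": [0,0,0,-0.6,0,3,-1,0,0,0,0,0,3,-1,0,0,0,0,0,3,-1,0,0,0,0,0,0,-1,0,0,0,0,0,0,-1]
}}

```text
clock: 32.17
tcp_pos: [0.5388, 0.1533, 0.0873]
tcp_rot: [-179.9, -0.2, 179.8]
ft_force: [0.4, -0.6, 0.8]
grip_width: 0.0941
finger_force: 0.0
```

```bash
python3 -c "
from h import *
go(.541,.156,.06,180)
"
```

```text
at [0.5388 0.1533 0.0873] [-179.94   -0.24  179.82] az -0.003 tool xyz cm -0.22 0.27 2.73 F [ 0.4 -0.6  0.8] w 0.0941 t 32.1667
```

Request:
{"method": "send_rows", "body": {
  "plan": [0,0,0,-0.1,0.2,1,-1,0,0,0,0,0,1,-1,0,0,0,0,0,0.3,-1,0,0,0,0,0,0,-1,0,0,0,0,0,0,-1]
}}

```text
clock: 32.58
tcp_pos: [0.5416, 0.157, 0.0661]
tcp_rot: [180.0, 0.0, 179.9]
ft_force: [0.3, 0.8, 0.2]
grip_width: 0.0941
finger_force: 0.0
```

Request:
{"method": "send_rows", "body": {
  "plan": [0,0,0,0,0,0,1,0,0,0,0,0,0,1,0,0,0,0,0,0,1,0,0,0,0,0,0,1,0,0,0,0,0,0,1]
}}

```text
clock: 33.0
tcp_pos: [0.5415, 0.1567, 0.0659]
tcp_rot: [-180.0, 0.0, 179.9]
ft_force: [0.3, -0.9, 0.5]
grip_width: 0.0638
finger_force: 0.5
```

Request:
{"method": "send_rows", "body": {
  "plan": [0,0,0,0,0,0,1,0,0,0,0,0,0,1,0,0,0,0,0,0,1]
}}

```text
clock: 33.25
tcp_pos: [0.5415, 0.1567, 0.066]
tcp_rot: [-180.0, 0.0, 179.9]
ft_force: [-0.5, -1.5, 2.4]
grip_width: 0.0609
finger_force: 30.0
```

```bash
python3 -c "
from h import *
go(.541,.156,.06,180)
"
```

```text
at [0.5415 0.1567 0.066 ] [-1.7998e+02  3.0000e-02  1.7992e+02] az -0.001 tool xyz cm 0.05 -0.07 0.60 F [-0.5 -1.5  2.4] w 0.0609 t 33.25
```

Request:
{"method": "send_rows", "body": {
  "plan": [0,0,0,0,0,-1,1,0,0,0,0,0,-3,1,0,0,0,0,0,-3.5,1,0,0,0,0,0,-3,1,0,0,0,0.4,-1.5,0,1]
}}

```text
clock: 33.67
tcp_pos: [0.5411, 0.1446, 0.1791]
tcp_rot: [179.7, 0.8, -179.9]
ft_force: [0.8, 0.5, 0.1]
grip_width: 0.0609
finger_force: 30.0
```

Request:
{"method": "send_rows", "body": {
  "plan": [0,0,0,0.8,-3.3,0,1,0,0,0,0.8,-3.3,0,1,0,0,0,0.8,-3.3,0,1,0,0,0,0.8,-3.3,0,1,0,0,0,0.8,-3.3,0,1]
}}

```text
clock: 34.08
tcp_pos: [0.4963, -0.0239, 0.1709]
tcp_rot: [180.0, 0.0, 180.0]
ft_force: [-0.6, -0.1, -2.3]
grip_width: 0.0608
finger_force: 30.0
```

Request:
{"method": "send_rows", "body": {
  "plan": [0,0,0,0.8,-3.3,0,1,0,0,0,0.8,-3.3,0,1,0,0,0,0.8,-3.3,0,1,0,0,0,0.8,-3.3,0,1,0,0,0,0.8,-3.3,0,1]
}}

```text
clock: 34.5
tcp_pos: [0.4562, -0.189, 0.171]
tcp_rot: [180.0, 0.0, 179.9]
ft_force: [0.1, 0.1, -2.2]
grip_width: 0.0611
finger_force: 30.0
```

Request:
{"method": "send_rows", "body": {
  "plan": [0,0,0,0.8,-3.3,0,1,0,0,0,0.8,-3.3,0,1,0,0,0,0.8,-3.3,0,1,0,0,0,0,0,0,1,0,0,0,0,0,0,1]
}}

```text
clock: 34.92
tcp_pos: [0.4322, -0.2879, 0.1705]
tcp_rot: [179.9, -0.0, 179.7]
ft_force: [0.3, -0.2, -1.7]
grip_width: 0.061
finger_force: 30.0
```

```bash
python3 -c "
from h import *
go(.421,-.3325,.045,180)
"
```

```text
at [ 0.4322 -0.2879  0.1705] [ 1.7992e+02 -1.0000e-02  1.7974e+02] az -0.005 tool xyz cm 1.12 -4.46 12.55 F [ 0.3 -0.2 -1.7] w 0.061 t 34.9167
```

Request:
{"method": "send_rows", "body": {
  "plan": [0,0,0,0.6,-2.2,0,1,0,0,0,0.5,-2.2,3,1,0,0,0,0,0,3,1,0,0,0,0,0,3,1,0,0,0,0,0,0,1]
}}

```text
clock: 35.33
tcp_pos: [0.4187, -0.3262, 0.0738]
tcp_rot: [179.4, -0.5, 180.0]
ft_force: [-1.4, 2.2, -2.6]
grip_width: 0.0612
finger_force: 30.0
```

Request:
{"method": "send_rows", "body": {
  "plan": [0,0,0,0,0,0,1,0,0,0,0,0,0,1]
}}

```text
clock: 35.5
tcp_pos: [0.4229, -0.3306, 0.0824]
tcp_rot: [-179.9, 0.1, -180.0]
ft_force: [0.1, 0.8, -0.9]
grip_width: 0.0609
finger_force: 30.0
```

```bash
python3 -c "
from h import *
go(.421,-.3325,.045,180)
"
```

```text
at [ 0.4229 -0.3306  0.0824] [-1.7993e+02  1.1000e-01 -1.7999e+02] az 0.000 tool xyz cm 0.19 -0.19 3.74 F [ 0.1  0.8 -0.9] w 0.0609 t 35.5
```

Request:
{"method": "send_rows", "body": {
  "plan": [0,0,0,0.15,-0.15,1.2,1,0,0,0,0,0,1.2,1,0,0,0,0,0,0.8,1,0,0,0,0,0,0,1,0,0,0,0,0,0,1]
}}

```text
clock: 35.92
tcp_pos: [0.4197, -0.3319, 0.0477]
tcp_rot: [179.9, -0.1, 179.9]
ft_force: [0.5, 0.8, -1.6]
grip_width: 0.061
finger_force: 30.0
```

Request:
{"method": "send_rows", "body": {
  "plan": [0,0,0,0,0,0.2,1,0,0,0,0,0,0,1,0,0,0,0,0,0,1]
}}

```text
clock: 36.17
tcp_pos: [0.4204, -0.3326, 0.047]
tcp_rot: [-180.0, 0.0, 179.9]
ft_force: [-1.2, -0.7, -1.6]
grip_width: 0.0611
finger_force: 30.0
```

```bash
python3 -c "
from h import *
go(.421,-.3325,.045,180)
"
```

```text
at [ 0.4204 -0.3326  0.047 ] [-1.7998e+02  3.0000e-02  1.7992e+02] az -0.001 tool xyz cm -0.06 0.01 0.20 F [-1.2 -0.7 -1.6] w 0.0611 t 36.1667
```

Request:
{"method": "send_rows", "body": {
  "plan": [0,0,0,0,0,0.2,1,0,0,0,0,0,0,-0.75,0,0,0,0,0,0,-0.75,0,0,0,0,0,0,-0.75,0,0,0,0,0,-2,-0.75]
}}

```text
clock: 36.58
tcp_pos: [0.4181, -0.3304, 0.061]
tcp_rot: [179.7, -0.3, 179.9]
ft_force: [-0.7, -0.3, -0.6]
grip_width: 0.0815
finger_force: 0.0
```

Request:
{"method": "send_rows", "body": {
  "plan": [0,0,0,0,0,-4,-0.75,0,0,0,0,0,-4,-1,0,0,0,0,0,-4,-1,0,0,0,0,3.3,-1,-1,0,0,0,0,3.3,0,-1]
}}

```text
clock: 37.0
tcp_pos: [0.4222, -0.2684, 0.2004]
tcp_rot: [-179.6, 0.5, 179.8]
ft_force: [0.3, 0.9, -0.7]
grip_width: 0.0938
finger_force: 0.0
```

Request:
{"method": "send_rows", "body": {
  "plan": [0,0,0,0,3.3,0,-1,0,0,0,0,3.3,0,-1,0,0,0,0,3.3,0,-1,0,0,0,0,3.3,0,-1,0,0,0,0,2,0,-1]
}}

```text
clock: 37.42
tcp_pos: [0.4202, -0.1118, 0.1952]
tcp_rot: [180.0, 0.1, -180.0]
ft_force: [-0.9, 0.6, -0.9]
grip_width: 0.0942
finger_force: 0.0
```

```bash
python3 -c "
from h import *
go(.422,.038,.06,180)
im,d=shot('top','t8.png');W=cloud('top',d)
cv2.imwrite('pics/s8.png',cv2.resize(ortho('top',im,.03,.34,.6,-.48,.22,1140),(798,296))[:,:,::-1])
for nm,x,y,h in(('spool',.421,-.332,.03),('wt',.422,.038,.055)):
      m=(abs(W[...,0]-x)<.045)&(abs(W[...,1]-y)<.045)&(W[...,2]>h)&(W[...,2]<h+.028);print(nm,m.sum(),m.sum()and(cv2.minAreaRect((W[m][:,:2]*1000).astype(np.float32)),W[m].mean(0),W[m][:,2].max()))
"
```

```text
at [ 0.4202 -0.1118  0.1952] [ 1.7996e+02  8.0000e-02 -1.7998e+02] az 0.000 tool xyz cm -0.18 14.98 13.52 F [-0.9  0.6 -0.9] w 0.0942 t 37.4167
spool 246 (((421.0245056152344, -330.837158203125), (57.161766052246094, 59.86879348754883), 88.21271514892578), array([ 0.42003073, -0.33060783,  0.04805052]), np.float64(0.05399643798181719))
wt 115 (((410.6534729003906, 26.463533401489258), (38.043365478515625, 37.99810791015625), 2.0724520683288574), array([0.40976682, 0.0267595 , 0.06477269]), np.float64(0.08136296355145478))
```

View pics/s8.png

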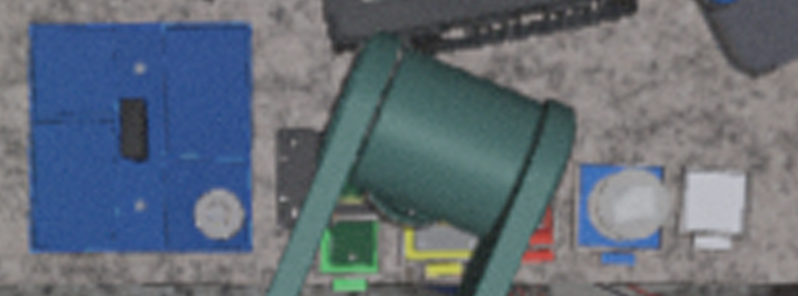

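Request:
{"method": "send_rows", "body": {
  "plan": [0,0,0,0.2,3,0,-1,0,0,0,0.2,3,0,-1,0,0,0,0.2,3,0,-1,0,0,0,0.2,3,2,-1,0,0,0,0.2,2,3,-1]
}}

```text
clock: 37.88
tcp_pos: [0.4132, 0.0271, 0.1479]
tcp_rot: [-180.0, 0.5, 180.0]
ft_force: [0.7, -0.3, 0.4]
grip_width: 0.094
finger_force: 0.0
```

Request:
{"method": "send_rows", "body": {
  "plan": [0,0,0,0,0,2,-1,0,0,0,0,0,0,-1,0,0,0,0,0,0,-1]
}}

```text
clock: 38.13
tcp_pos: [0.4102, 0.0254, 0.1242]
tcp_rot: [-180.0, -0.1, 179.9]
ft_force: [-0.4, 0.7, 0.5]
grip_width: 0.0942
finger_force: 0.0
```

```bash
python3 -c "
from h import *
go(.4105,.0265,.058,180)
"
```

```text
at [0.4102 0.0254 0.1242] [-1.7999e+02 -1.1000e-01  1.7994e+02] az -0.001 tool xyz cm -0.03 0.11 6.62 F [-0.4  0.7  0.5] w 0.0942 t 38.1333
```

Request:
{"method": "send_rows", "body": {
  "plan": [0,0,0,0,0.1,2,-1,0,0,0,0,0,2,-1,0,0,0,0,0,2,-1,0,0,0,0,0,0.5,-1,0,0,0,0,0,0,-1]
}}

```text
clock: 38.55
tcp_pos: [0.4108, 0.0258, 0.0598]
tcp_rot: [-180.0, -0.0, 179.8]
ft_force: [-0.4, -0.1, 0.0]
grip_width: 0.0937
finger_force: 0.0
```

Request:
{"method": "send_rows", "body": {
  "plan": [0,0,0,0,0,0,-1,0,0,0,0,0,0,-1]
}}

```text
clock: 38.72
tcp_pos: [0.4123, 0.0261, 0.0617]
tcp_rot: [-180.0, 0.2, 179.9]
ft_force: [-0.0, 0.6, 0.2]
grip_width: 0.0939
finger_force: 0.0
```

```bash
python3 -c "
from h import *
go(.4105,.0265,.058,180)
"
```

```text
at [0.4123 0.0261 0.0617] [-179.98    0.22  179.89] az -0.002 tool xyz cm 0.18 0.04 0.37 F [-0.   0.6  0.2] w 0.0939 t 38.7167
```

Request:
{"method": "send_rows", "body": {
  "plan": [0,0,0,0.15,0,0.3,-1,0,0,0,0,0,0,-1,0,0,0,0,0,0,1,0,0,0,0,0,0,1,0,0,0,0,0,0,1]
}}

```text
clock: 39.13
tcp_pos: [0.4092, 0.0266, 0.0568]
tcp_rot: [180.0, 0.0, 179.9]
ft_force: [-0.8, -0.2, 0.6]
grip_width: 0.0776
finger_force: 0.0
```

Request:
{"method": "send_rows", "body": {
  "plan": [0,0,0,0,0,0,1,0,0,0,0,0,0,1,0,0,0,0,0,0,1,0,0,0,0,0,0,1,0,0,0,0,0,0,1]
}}

```text
clock: 39.55
tcp_pos: [0.4092, 0.0266, 0.0566]
tcp_rot: [180.0, -0.0, 179.9]
ft_force: [-0.8, 0.2, 0.2]
grip_width: 0.0443
finger_force: 0.0
```

Request:
{"method": "send_rows", "body": {
  "plan": [0,0,0,0,0,0,1,0,0,0,0,0,0,1]
}}

```text
clock: 39.72
tcp_pos: [0.4092, 0.0264, 0.0567]
tcp_rot: [-180.0, 0.0, 179.9]
ft_force: [-0.4, -0.4, 0.2]
grip_width: 0.0407
finger_force: 30.0
```

Request:
{"method": "send_rows", "body": {
  "plan": [0,0,0,0,0,-1,1,0,0,0,0,0,-3,1,0,0,0,0,0,-3,1,0,0,0,0,0,-2,1,0,0,0,-0.1,-2,0,1]
}}

```text
clock: 40.13
tcp_pos: [0.4128, 0.0083, 0.1522]
tcp_rot: [179.9, 0.5, -179.9]
ft_force: [0.8, -0.6, -2.6]
grip_width: 0.0405
finger_force: 29.9
```

Request:
{"method": "send_rows", "body": {
  "plan": [0,0,0,-0.1,-3.3,0,1,0,0,0,-0.1,-3.3,0,1,0,0,0,-0.1,-3.3,0,1,0,0,0,-0.1,-3.3,0,1,0,0,0,-0.1,-3.3,0,1]
}}

```text
clock: 40.55
tcp_pos: [0.4144, -0.1596, 0.1468]
tcp_rot: [180.0, -0.0, 179.9]
ft_force: [0.1, -0.0, -1.9]
grip_width: 0.0411
finger_force: 29.9
```

Request:
{"method": "send_rows", "body": {
  "plan": [0,0,0,-0.1,-3.3,0,1,0,0,0,-0.1,-3.3,0,1,0,0,0,-0.1,-3.3,0,1,0,0,0,-0.1,-3.3,0,1,0,0,0,-0.1,-3.3,0,1]
}}

```text
clock: 40.97
tcp_pos: [0.4192, -0.3247, 0.1465]
tcp_rot: [179.9, -0.0, 179.9]
ft_force: [-0.4, 0.5, -3.4]
grip_width: 0.0408
finger_force: 29.9
```

Request:
{"method": "send_rows", "body": {
  "plan": [0,0,0,-0.1,-3.3,0,1,0,0,0,-0.1,-2.5,0,1,0,0,0,0,-1.5,0,1,0,0,0,0,0,0,1,0,0,0,0,0,0,1]
}}

```text
clock: 41.38
tcp_pos: [0.4212, -0.3964, 0.1459]
tcp_rot: [179.9, -0.1, 179.9]
ft_force: [-0.9, 0.0, -2.7]
grip_width: 0.0409
finger_force: 29.9
```

```bash
python3 -c "
from h import *
go(.424,-.417,.036,180)
"
```

```text
at [ 0.4212 -0.3964  0.1459] [ 1.7987e+02 -6.0000e-02  1.7985e+02] az -0.003 tool xyz cm -0.28 -2.06 10.99 F [-0.9  0.  -2.7] w 0.0409 t 41.3833
```

Request:
{"method": "send_rows", "body": {
  "plan": [0,0,0,-0.3,-2,1,1,0,0,0,0,0,2.5,1,0,0,0,0,0,2.5,1,0,0,0,0,0,1.5,1,0,0,0,0,0,0,1]
}}

```text
clock: 41.8
tcp_pos: [0.4227, -0.4123, 0.0668]
tcp_rot: [179.5, -0.4, 180.0]
ft_force: [-0.2, 1.2, -4.0]
grip_width: 0.0407
finger_force: 29.9
```

Request:
{"method": "send_rows", "body": {
  "plan": [0,0,0,0,0,0,1,0,0,0,0,0,0,1]
}}

```text
clock: 41.97
tcp_pos: [0.4254, -0.4162, 0.0732]
tcp_rot: [-179.9, 0.1, 180.0]
ft_force: [-0.2, 1.3, -1.7]
grip_width: 0.0408
finger_force: 29.9
```

```bash
python3 -c "
from h import *
go(.424,-.417,.036,180)
"
```

```text
at [ 0.4254 -0.4162  0.0732] [-1.7992e+02  9.0000e-02  1.7998e+02] az -0.000 tool xyz cm 0.14 -0.08 3.72 F [-0.2  1.3 -1.7] w 0.0408 t 41.9667
```

Request:
{"method": "send_rows", "body": {
  "plan": [0,0,0,0.1,0,1.2,1,0,0,0,0,0,1.2,1,0,0,0,0,0,0.6,1,0,0,0,0,0,0,1,0,0,0,0,0,0,1]
}}

```text
clock: 42.38
tcp_pos: [0.4231, -0.4159, 0.0405]
tcp_rot: [179.9, -0.1, 179.9]
ft_force: [0.2, 0.3, -2.3]
grip_width: 0.041
finger_force: 29.9
```

Request:
{"method": "send_rows", "body": {
  "plan": [0,0,0,0,0,0.2,1,0,0,0,0,0,0,1,0,0,0,0,0,0,1]
}}

```text
clock: 42.63
tcp_pos: [0.4238, -0.4167, 0.04]
tcp_rot: [-180.0, 0.0, 179.9]
ft_force: [0.2, -0.6, -2.6]
grip_width: 0.0404
finger_force: 29.9
```

```bash
python3 -c "
from h import *
go(.424,-.417,.036,180)
"
```

```text
at [ 0.4238 -0.4167  0.04  ] [-1.7998e+02  3.0000e-02  1.7992e+02] az -0.001 tool xyz cm -0.02 -0.03 0.40 F [ 0.2 -0.6 -2.6] w 0.0404 t 42.6333
```

Request:
{"method": "send_rows", "body": {
  "plan": [0,0,0,0,0,0.25,1,0,0,0,0,0,0.1,1,0,0,0,0,0,0.05,-0.2,0,0,0,0,0,0,-0.2,0,0,0,0,0,0,-0.2]
}}

```text
clock: 43.05
tcp_pos: [0.424, -0.4168, 0.0364]
tcp_rot: [-179.9, 0.1, 179.9]
ft_force: [0.9, 0.4, 0.6]
grip_width: 0.0554
finger_force: 0.0
```

Request:
{"method": "send_rows", "body": {
  "plan": [0,0,0,0,0,-1,-0.2,0,0,0,0,0,-3,-0.2,0,0,0,0,0,-4,-0.2,0,0,0,0,0,-4,0.3,0,0,0,0,3.3,0,0.42]
}}

```text
clock: 43.47
tcp_pos: [0.4268, -0.3912, 0.1674]
tcp_rot: [-179.0, 0.8, 179.7]
ft_force: [1.8, -0.6, 1.6]
grip_width: 0.0465
finger_force: 0.0
```

Request:
{"method": "send_rows", "body": {
  "plan": [0,0,0,0,3.3,0,0.42,0,0,0,0,3.3,0,0.42,0,0,0,0,3.3,0,0.42,0,0,0,0,3.3,0,0.42,0,0,0,0,3.3,0,0.42]
}}

```text
clock: 43.88
tcp_pos: [0.4239, -0.2172, 0.1571]
tcp_rot: [-179.9, 0.1, 179.9]
ft_force: [1.1, 0.9, -0.0]
grip_width: 0.0272
finger_force: 0.0
```

Request:
{"method": "send_rows", "body": {
  "plan": [0,0,0,0,3.3,0,0.42,0,0,0,0,3.3,0,0.42,0,0,0,0,3.3,0,0.42,0,0,0,0,2.5,0,0.42,0,0,0,0,0,0,0.42]
}}

```text
clock: 44.3
tcp_pos: [0.4241, -0.0908, 0.1571]
tcp_rot: [179.9, 0.1, -179.8]
ft_force: [0.3, 0.3, 0.3]
grip_width: 0.0274
finger_force: 0.0
```

```bash
python3 -c "
from h import *
go(.4805,.096,.08,180.5)
im,d=shot('top','t9.png');W=cloud('top',d)
for nm,x,y,h in(('wt',.425,-.417,.03),('spool',.421,-.332,.03)):
      m=(abs(W[...,0]-x)<.045)&(abs(W[...,1]-y)<.042)&(W[...,2]>h)&(W[...,2]<h+.035);print(nm,m.sum(),m.sum()and(cv2.minAreaRect((W[m][:,:2]*1000).astype(np.float32)),W[m].mean(0),W[m][:,2].max()))
m=(W[...,2]>.09)&(W[...,2]<.11)&(abs(W[...,0]-.48)<.05)&(abs(W[...,1]-.096)<.04);print('handle',W[m].mean(0),m.sum(),cv2.minAreaRect((W[m][:,:2]*1000).astype(np.float32)))
print(seg('top',im,.03,(.36,.6,-.02,.21),*HSV['blue'],5), 'mat',seg('top',im,.003,(.38,.62,.22,.46),*HSV['green'],5))
s,d=shot('side');print('mat side',seg('side',s,.003,(.38,.62,.22,.46),*HSV['green'],5))
"
```

```text
at [ 0.4241 -0.0908  0.1571] [ 1.7992e+02  1.4000e-01 -1.7979e+02] az -0.005 tool xyz cm -5.81 18.63 7.71 F [0.3 0.3 0.3] w 0.0274 t 44.3
wt 120 (((425.47967529296875, -413.5348205566406), (40.14119338989258, 41.21419906616211), 20.248863220214844), array([ 0.42457857, -0.4117057 ,  0.04375991]), np.float64(0.06455251184121713))
spool 246 (((421.4181823730469, -330.49853515625), (59.27890396118164, 58.34600067138672), 1.5188552141189575), array([ 0.41998631, -0.33044435,  0.04868711]), np.float64(0.05615367069706978))
handle [0.47942225 0.09690203 0.09933124] 95 ((479.0755920410156, 96.16937255859375), (47.657875061035156, 20.71709632873535), 1.6045042276382446)
(array([479.4,  96.9]), array([194.6, 200.2]), 0.4, array([479.9,  97.5])) mat (array([500.1, 332.8]), array([180.6, 181.1]), 4.7, array([500.1, 333. ]))
mat side (array([501.1, 332.1]), array([181.9, 182.6]), -85.3, array([501. , 332.2]))
```

Request:
{"method": "send_rows", "body": {
  "plan": [0,0,-0.006,-1,3.1,0,0.28,0,0,0,-1,3.1,0,0.28,0,0,0,-1,3.1,0,0.28,0,0,0,-1,3.1,0,0.28,0,0,0,-1,3.1,0,0.28]
}}

```text
clock: 44.82
tcp_pos: [0.4745, 0.0606, 0.1563]
tcp_rot: [-180.0, 0.1, -179.9]
ft_force: [-0.6, -0.4, 0.2]
grip_width: 0.0337
finger_force: 0.0
```

Request:
{"method": "send_rows", "body": {
  "plan": [0,0,0,-0.8,2.8,0,0.28,0,0,0,0,0.5,1,0.28,0,0,0,0,0,0,0.28,0,0,0,0,0,0,0.28]
}}

```text
clock: 45.15
tcp_pos: [0.481, 0.0924, 0.1448]
tcp_rot: [-179.9, -0.1, -179.8]
ft_force: [0.0, 0.1, -0.6]
grip_width: 0.0338
finger_force: 0.0
```

```bash
python3 -c "
from h import *
go(.480,.0962,.079,180.5)
"
```

```text
at [0.481  0.0924 0.1448] [-1.7993e+02 -1.2000e-01 -1.7978e+02] az -0.005 tool xyz cm 0.09 0.38 6.58 F [ 0.   0.1 -0.6] w 0.0338 t 45.15
```

Request:
{"method": "send_rows", "body": {
  "plan": [0,0,-0.005,0.1,0.35,1.2,0.28,0,0,0,0,0,1.2,0.28,0,0,0,0,0,0,0.28,0,0,0,0,0,0,0.28]
}}

```text
clock: 45.48
tcp_pos: [0.4792, 0.0963, 0.1201]
tcp_rot: [-180.0, -0.2, -179.5]
ft_force: [0.5, -0.5, 0.4]
grip_width: 0.0338
finger_force: 0.0
```

```bash
python3 -c "
from h import *
go(.480,.0962,.079,180.5)
s,d=shot('side');print(seg('side',s,.03,(.36,.6,-.03,.23),*HSV['blue'],5))
"
```

```text
at [0.4792 0.0963 0.1201] [-1.7998e+02 -1.7000e-01 -1.7952e+02] az -0.000 tool xyz cm -0.08 -0.01 4.11 F [ 0.5 -0.5  0.4] w 0.0338 t 45.4833
(array([480.5,  98. ]), array([200., 201.]), 0.0, array([482.2, 105.5]))
```

Request:
{"method": "send_rows", "body": {
  "plan": [0,0,0,0,0,1.5,0.28,0,0,0,0,0,1.5,0.28,0,0,0,0,0,0.7,0.28,0,0,0,0,0,0,0.28,0,0,0,0,0,0,0.28]
}}

```text
clock: 45.95
tcp_pos: [0.4803, 0.0971, 0.0848]
tcp_rot: [180.0, -0.0, -179.5]
ft_force: [-0.1, 0.1, -0.0]
grip_width: 0.0337
finger_force: 0.0
```

```bash
python3 -c "
from h import *
go(.480,.0962,.079,180.5)
"
```

```text
at [0.4803 0.0971 0.0848] [ 1.8000e+02 -1.0000e-02 -1.7945e+02] az 0.001 tool xyz cm 0.03 -0.09 0.58 F [-0.1  0.1 -0. ] w 0.0337 t 45.95
```

Request:
{"method": "send_rows", "body": {
  "plan": [0,0,0,0,0,0.5,0.28,0,0,0,0,0,0,0.28,0,0,0,0,0,0,1,0,0,0,0,0,0,1,0,0,0,0,0,0,1]
}}

```text
clock: 46.37
tcp_pos: [0.4806, 0.097, 0.0801]
tcp_rot: [-180.0, 0.0, -179.4]
ft_force: [-0.1, -1.1, 1.1]
grip_width: 0.0219
finger_force: 30.0
```

Request:
{"method": "send_rows", "body": {
  "plan": [0,0,0,0,0,0,1,0,0,0,0,0,0,1,0,0,0,0,0,0,1]
}}

```text
clock: 46.62
tcp_pos: [0.4806, 0.097, 0.0801]
tcp_rot: [-180.0, 0.0, -179.5]
ft_force: [-0.0, -0.9, 1.9]
grip_width: 0.0214
finger_force: 30.0
```

Request:
{"method": "send_rows", "body": {
  "plan": [0,0,0,0,0,-0.5,1,0,0,0,0,0,-1,1,0,0,0,0,0,-1.5,1,0,0,0,0,0,-1,1,0,0,0,0,0,0,1]
}}

```text
clock: 47.03
tcp_pos: [0.4819, 0.0976, 0.1225]
tcp_rot: [180.0, 0.3, -179.4]
ft_force: [1.0, 0.5, -2.4]
grip_width: 0.0218
finger_force: 30.0
```

```bash
python3 -c "
from h import *
go(.5005,.3325,.11,184.7)
"
```

```text
at [0.4819 0.0976 0.1225] [ 179.95    0.29 -179.43] az -0.072 tool xyz cm -3.78 23.26 1.25 F [ 1.   0.5 -2.4] w 0.0218 t 47.0333
```

Request:
{"method": "send_rows", "body": {
  "plan": [0,0,-0.036,0,0,0,1,0,0,-0.036,0,0,0,1,0,0,0,-0.3,2,0,1,0,0,0,-0.4,2.5,0,1,0,0,0,-0.4,2.5,0,1]
}}

```text
clock: 47.45
tcp_pos: [0.4853, 0.1684, 0.1191]
tcp_rot: [180.0, -0.0, -175.4]
ft_force: [-0.4, 0.2, -4.2]
grip_width: 0.0215
finger_force: 30.0
```

Request:
{"method": "send_rows", "body": {
  "plan": [0,0,0,-0.4,2.5,0,1,0,0,0,-0.4,2.5,0,1,0,0,0,-0.4,2.5,0,1,0,0,0,-0.4,2.5,0,1,0,0,0,-0.4,2.5,0,1]
}}

```text
clock: 47.87
tcp_pos: [0.4947, 0.2954, 0.1189]
tcp_rot: [-180.0, -0.1, -175.3]
ft_force: [0.5, -1.3, -4.2]
grip_width: 0.0218
finger_force: 30.0
```

Request:
{"method": "send_rows", "body": {
  "plan": [0,0,0,-0.4,2,0,1,0,0,0,-0.3,1.5,0,1,0,0,0,0,0.5,0,1,0,0,0,0,0,0,1,0,0,0,0,0,0,1]
}}

```text
clock: 48.28
tcp_pos: [0.4986, 0.334, 0.119]
tcp_rot: [-179.9, -0.1, -175.3]
ft_force: [-0.3, 0.1, -3.7]
grip_width: 0.0216
finger_force: 30.0
```

```bash
python3 -c "
from h import *
go(.5005,.3325,.09,184.7)
s,d=shot('side');print(tilt('side',d,.5,.33,.0,.12,im=s))
"
```

```text
at [0.4986 0.334  0.119 ] [-1.7993e+02 -7.0000e-02 -1.7530e+02] az -0.000 tool xyz cm -0.18 -0.16 2.90 F [-0.3  0.1 -3.7] w 0.0216 t 48.2833
dz/dx deg 0.08 dz/dy deg -0.54 z 0.0656 n 5537
```

Request:
{"method": "send_rows", "body": {
  "plan": [0,0,0,-0.15,-0.2,1,1,0,0,0,0,0,1.5,1,0,0,0,0,0,1.2,1,0,0,0,0,0,0.5,1,0,0,0,0,0,0,1]
}}

```text
clock: 48.75
tcp_pos: [0.4993, 0.3313, 0.0749]
tcp_rot: [-179.9, -0.3, -175.4]
ft_force: [0.3, -0.4, -3.4]
grip_width: 0.0216
finger_force: 30.0
```

Request:
{"method": "send_rows", "body": {
  "plan": [0,0,0,0,0,0,1,0,0,0,0,0,0,1]
}}

```text
clock: 48.92
tcp_pos: [0.5011, 0.3328, 0.0784]
tcp_rot: [180.0, 0.1, -175.3]
ft_force: [0.0, 0.2, -2.7]
grip_width: 0.0216
finger_force: 30.0
```

```bash
python3 -c "
from h import *
go(.5005,.3325,.063,184.7)
z=bot.get_state()['tcp_pos'][2]-.06
for n in('top','side'):
  s,d=shot(n);print(n,seg(n,s,z+.01,(.36,.64,.2,.47),*HSV['blue'],5))
"
```

```text
at [0.5011 0.3328 0.0784] [ 1.7997e+02  7.0000e-02 -1.7533e+02] az -0.000 tool xyz cm 0.07 -0.02 1.54 F [ 0.   0.2 -2.7] w 0.0216 t 48.9167
top (array([501.8, 310.7]), array([149.9, 200.9]), 4.8, array([505.6, 284. ]))
side (array([500.7, 334.2]), array([198.4, 201.6]), 4.5, array([510.5, 348.2]))
```

Request:
{"method": "send_rows", "body": {
  "plan": [0,0,0,0.05,-0.05,0.6,1,0,0,0,0,0,0.5,1,0,0,0,0,0,0.2,1,0,0,0,0,0,0,1,0,0,0,0,0,0,1]
}}

```text
clock: 49.43
tcp_pos: [0.5, 0.3321, 0.0643]
tcp_rot: [-180.0, -0.0, -175.3]
ft_force: [-0.5, 0.2, -3.3]
grip_width: 0.0219
finger_force: 30.0
```

Request:
{"method": "send_rows", "body": {
  "plan": [0,0,0,0,0,0.15,1,0,0,0,0,0,0,1,0,0,0,0,0,0,1]
}}

```text
clock: 49.68
tcp_pos: [0.5003, 0.3323, 0.0633]
tcp_rot: [180.0, 0.0, -175.3]
ft_force: [-0.4, 0.6, -4.1]
grip_width: 0.0216
finger_force: 30.0
```

Request:
{"method": "send_rows", "body": {
  "plan": [0,0,0,0,0,0.1,1,0,0,0,0,0,0,1,0,0,0,0,0,0,1]
}}

```text
clock: 49.93
tcp_pos: [0.5004, 0.3323, 0.0632]
tcp_rot: [180.0, 0.1, -175.3]
ft_force: [-2.0, -1.0, 1.6]
grip_width: 0.022
finger_force: 30.0
```

Down; release, rise straight up, and retreat toward the robot for a final check.

Request:
{"method": "send_rows", "body": {
  "plan": [0,0,0,0,0,0,0.4,0,0,0,0,0,0,0.4,0,0,0,0,0,0,0.4,0,0,0,0,0,-1,0.4,0,0,0,0,0,-2,0.4]
}}

```text
clock: 50.35
tcp_pos: [0.4985, 0.3312, 0.0898]
tcp_rot: [-179.9, -0.3, -175.3]
ft_force: [0.3, -1.0, -0.1]
grip_width: 0.0282
finger_force: 0.0
```

Request:
{"method": "send_rows", "body": {
  "plan": [0,0,0,0,0,-3,0.4,0,0,0,0,0,-4,0.4,0,0,0,0,0,-3,0,0,0,0,3,-1,0,0,0,0,0,3,-1,0,0]
}}

```text
clock: 50.77
tcp_pos: [0.4439, 0.3082, 0.1962]
tcp_rot: [179.8, 0.4, -175.4]
ft_force: [-0.2, -0.6, -1.1]
grip_width: 0.0444
finger_force: 0.0
```

Request:
{"method": "send_rows", "body": {
  "plan": [0,0,0,3,-3,0,0,0,0,0,3,-3,0,0,0,0,0,3,-3,0,0,0,0,0,1,-3,0,0,0,0,0,0,-3,0,0]
}}

```text
clock: 51.18
tcp_pos: [0.354, 0.1506, 0.1933]
tcp_rot: [180.0, 0.1, -175.2]
ft_force: [0.8, 0.2, -0.1]
grip_width: 0.0469
finger_force: 0.0
```

```bash
python3 -c "
from h import *
go(.5,.33,.1,184.7)
for n in('top','side'):
  s,d=shot(n,n+'E.png');print(n,[seg(n,s,z,(.36,.64,.2,.47),*HSV['blue'],5) for z in (.012,)])
  if n=='top': cv2.imwrite('pics/E.png',cv2.resize(s,(800,600),interpolation=cv2.INTER_CUBIC)[:,:,::-1]); np.savez('e.npz',d=d); print(tilt(n,d,.5,.33,0,.03,im=s))
"
```

```text
at [0.354  0.1506 0.1933] [ 1.7996e+02  1.3000e-01 -1.7517e+02] az 0.002 tool xyz cm -16.02 16.68 9.33 F [ 0.8  0.2 -0.1] w 0.0469 t 51.1833
top [(array([499.2, 333.7]), array([195.8, 200.6]), 4.8, array([506.9, 336.5]))]
dz/dx deg 0.05 dz/dy deg -0.24 z 0.0094 n 2457
side [(array([499.8, 332.6]), array([199. , 201.8]), 4.7, array([499.9, 333. ]))]
```

View pics/E.png

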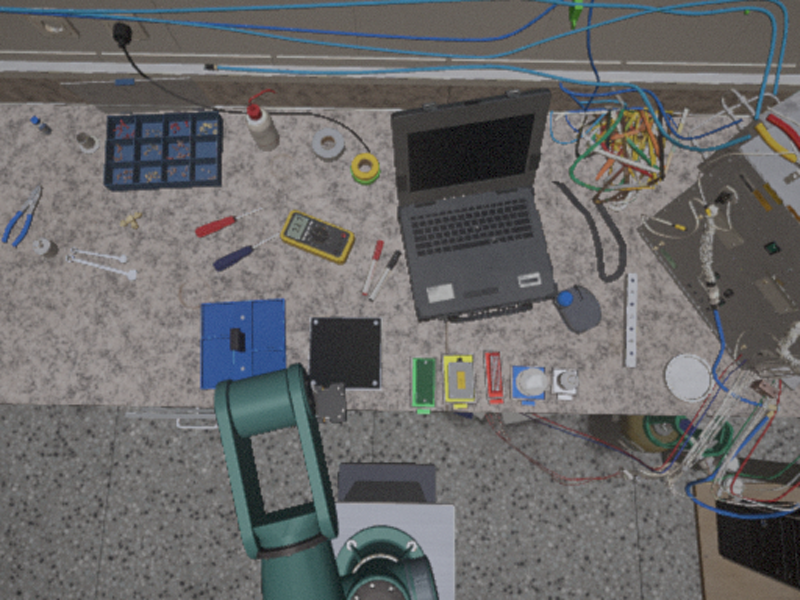

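```bash
python3 -c "
from h import *
W=cloud('top',np.load('e.npz')['d'])
for nm,x,y,h in(('gm',.417,-.089,.018),('jb',.428,-.171,.02),('hex',.438,-.252,.013),('spool',.421,-.332,.03),('wt',.425,-.417,.025)):
  m=(abs(W[...,0]-x)<.06)&(abs(W[...,1]-y)<.04)&(W[...,2]>h)&(W[...,2]<h+.045);r=cv2.minAreaRect((W[m][:,:2]*1000).astype(np.float32));print(nm,np.round(r[0],1),np.round(r[1],1),round(r[2],1),np.round(np.median(W[m][:,2]),4))
print(bot.job_done())
"
```

```text
gm [416.9 -89.2] [98.8 39.6] 0.5 0.0289
jb [ 421.7 -170. ] [85.7 54.1] 0.2 0.0338
hex [ 442.3 -250.6] [58.1 90.1] 64.3 0.0228
spool [ 421.2 -330.3] [58.8 57.9] 0.3 0.0483
wt [ 425.5 -413.3] [39.5 40.8] 48.8 0.0401
the job is handed in; nothing more can be done
None
```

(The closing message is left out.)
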